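# Load the shot-glass shuttle and ring for service

## Task

Send the shot glasses out for service: press the catch pad so that the shuttle springs out toward you, move the jigger left in it upright to the floor of the black bar tray, and stand every shot glass on the worktop upright in a ring of its own with the shuttle out, then push the loaded shuttle home until the catch holds it by itself. Then press the bell's plunger down to its stop and let it come up again, and leave the tamper and the filter basket where they are.

Things in the scene. Friction and masses are not known exactly. Their poses are not given: they have to be found in the camera images.
- shuttle (a joint): Slide of the glass shuttle in the serving dock, m: 0 = fully out toward the robot (loading); 0.048 to 0.050 = held home by the catch; 0.053 = hard stop. A damped spring pushes it out with 2 N (out) to 5 N (home). Pushed home it rides over the catch's tooth, which snaps up behind the shuttle's side pin: push to the hard stop (about 10 N), then let go
- shuttle_front (a point): Middle of the front face of the shuttle, a 64 x 248 mm aluminium tray on a fixed base plate 6 mm thick. A lip runs along its front edge, z = 10 to 26 mm; this point is at z = 20 mm, 32 mm in front of the line of ring centres, and moves with it: the place to push. x axis: along the slide, toward home; y axis: along the row. Only the base plate is in front
- catch (a joint): Downward travel of the release pad of the spring catch, m: 0 = up, 0.010 = down at its stop (about 3 N). The shuttle is let go when it is pressed past about half-way and then springs out by itself. It also dips by itself when the shuttle rides over it
- catch_top (a point): Centre of the top of the black ribbed catch pad (34 x 28 mm, top at z = 39 mm when up), at the shuttle's left end on a dark housing whose top is at z = 26 mm; press straight down
- bell_plunger (a joint): Downward travel of the service bell's plunger, m: 0 = up, 0.007 = down at its stop (about 5.5 N); springs back
- bell_top (a point): Centre of the top of the bell's plunger head, a steel button 20 mm across, top at z = 53.5 mm when up, on a steel dome 72 mm across and 36 mm high behind the dock; the bell is fixed to the worktop
- ring_0 (a point): Centre of ring 0 of the shuttle, on the tray's top face (z = 16 mm); the point moves with the shuttle. A steel collar 18 mm high, bore 52 mm, outside 57 mm (top at z = 34 mm), so hold a glass by its upper half. The four rings stand in one row, 62 mm apart, rightmost seen from the robot. x axis along the slide, y axis along the row
- ring_1 (a point): Centre of ring 1 of the shuttle, on the tray's top face (z = 16 mm); the point moves with the shuttle. A steel collar 18 mm high, bore 52 mm, outside 57 mm (top at z = 34 mm), so hold a glass by its upper half. The four rings stand in one row, 62 mm apart, second from the right seen from the robot. x axis along the slide, y axis along the row
- ring_2 (a point): Centre of ring 2 of the shuttle, on the tray's top face (z = 16 mm); the point moves with the shuttle. A steel collar 18 mm high, bore 52 mm, outside 57 mm (top at z = 34 mm), so hold a glass by its upper half. The four rings stand in one row, 62 mm apart, second from the left seen from the robot. x axis along the slide, y axis along the row
- ring_3 (a point): Centre of ring 3 of the shuttle, on the tray's top face (z = 16 mm); the point moves with the shuttle. A steel collar 18 mm high, bore 52 mm, outside 57 mm (top at z = 34 mm), so hold a glass by its upper half. The four rings stand in one row, 62 mm apart, leftmost seen from the robot. x axis along the slide, y axis along the row
- glass_0_center (a point): Centre (half-way up) of a clear shot glass, open upward, 62 mm high, 52 mm across the rim, tapering to 42 mm at the foot, about 90 g, slippery (friction about 0.45); standing in a ring its centre is at z = 47 mm. z axis from foot to rim. Three or four are present (None from the start: not there), all alike. The coffee machine's edge, z = 68 to 121 mm, and the handles above it are behind, from x = 0.54
- glass_1_center (a point): Centre (half-way up) of a clear shot glass, open upward, 62 mm high, 52 mm across the rim, tapering to 42 mm at the foot, about 90 g, slippery (friction about 0.45); standing in a ring its centre is at z = 47 mm. z axis from foot to rim. Three or four are present (None from the start: not there), all alike. The coffee machine's edge, z = 68 to 121 mm, and the handles above it are behind, from x = 0.54
- glass_2_center (a point): Centre (half-way up) of a clear shot glass, open upward, 62 mm high, 52 mm across the rim, tapering to 42 mm at the foot, about 90 g, slippery (friction about 0.45); standing in a ring its centre is at z = 47 mm. z axis from foot to rim. Three or four are present (None from the start: not there), all alike. The coffee machine's edge, z = 68 to 121 mm, and the handles above it are behind, from x = 0.54
- glass_3_center (a point): Centre (half-way up) of a clear shot glass, open upward, 62 mm high, 52 mm across the rim, tapering to 42 mm at the foot, about 90 g, slippery (friction about 0.45); standing in a ring its centre is at z = 47 mm. z axis from foot to rim. Three or four are present (None from the start: not there), all alike. The coffee machine's edge, z = 68 to 121 mm, and the handles above it are behind, from x = 0.54
- jigger_a_center (a point): Centre (half-way up) of a dark double jigger, 45 mm across, 90 mm high, about 90 g, which may be grasped like an upright cylinder 45 mm across. One jigger has been left standing in a ring of the shuttle (centre z = 61 mm); of jigger_a and jigger_b only one is there, the other reads None. z axis upward
- jigger_b_center (a point): Centre (half-way up) of a dark double jigger, 45 mm across, 90 mm high, about 90 g, which may be grasped like an upright cylinder 45 mm across. One jigger has been left standing in a ring of the shuttle (centre z = 61 mm); of jigger_a and jigger_b only one is there, the other reads None. z axis upward
- tray_top (a point): Centre of the floor (z = 4 mm) of the shallow black bar tray at the left of the glasses, fixed; outside 110 mm along its x axis, 200 mm along its y axis, with a rim 4 mm thick up to z = 14 mm. A jigger standing in it has its centre at z = 49 mm
- tamper_center (a point): Centre of a tamper standing to the right of the bell (58 mm across, 106 mm high); a bystander
- basket_center (a point): Centre of a low steel filter basket (61 mm across, 22 mm high) at the front edge; a bystander
Mind the look-alikes: they are no part of the job. What is shaped like the part that bears jigger_b_center but pink is not meant.

How it is judged:
By the outcome, as a careful person would: the job done as asked, in the order asked, and still so for the second after the job is handed in, with the robot touching nothing.
Of glass_0, glass_1, glass_2, glass_3 only 3 to 4 are there at a start; the rules pass over those that are not, and their reading is None.
Of jigger_a, jigger_b only 1 to 1 are there at a start; the rules pass over those that are not, and their reading is None.
At some moment in a run one of glass_0, glass_1, glass_2, glass_3 may be knocked a few centimetres aside while the robot is not near it.
It also fails if it takes over 208 s, if anything falls off the work surface, if the arm or the gripper's body presses on something with over 40 N, if the wrist force passes 120 N, or if a joint passes its speed limit or range.

## Robot

A 6-joint arm with a two-finger parallel gripper is mounted at the origin on a cart in front of the work surface, level with it; the furniture and walls round the work are solid. World frame = base frame: x ahead of the robot, y to its left, z up, the work surface at z = 0. Lengths are in m, angles in rad, forces in N, time in s.
With the tool pointing down it reaches from about 0.35 to 0.975 m from the base axis. Payload 17.4 kg.
Tool frame: the origin (TCP) lies at the very end of the fingers, on their centre line; the grasp point (between the pads) lies 19 mm behind it; z points along the fingers, y is the line along which they close (so a half turn about z gives the same grasp; the last joint's range is limited). The gripper opens to 85 mm and grips with 20 to 120 N. Pads are 22 mm wide; open, the fingers measure 114 mm over their backs; the gripper's body (76 mm by 85 mm) begins 54 mm behind the grasp point. The pads swing forward as they close: fully open they stand 13 mm farther back than shut.
Start: joints at [1.146, 0.116, 1.442, -0, 1.584, -0.038], TCP at [0.255, 0.625, 0.231] pointing down, gripper open.
Joint ranges: [-2.83, 2.83], [-0.83, 2.19], [0.07, 2.5], [-1.14, 4.28], [0.01, 3], [-2.97, 2.97]. Speed limits (rad/s): [1.89, 1.89, 2.22, 3.14, 3.14, 3.14].

## Interface

Orientations are given as a unit quaternion [w, x, y, z].
In Python, from bench import state, snapshot, get_calibration, job_done, trace, landmark_of gives the robot as it stands.
- The arm moves only by the tool send_rows, never from a script. Its argument "increments" is a list of rows, each an object with "delta_pos": the shift along the tool's x, y, z in mm, a list of three; "turn": the turn about the tool's z in rad. In form: [{"delta_pos": [dx, dy, dz], "turn": turn}, ...]. A call has 1 to 10 rows; each row is the pose to reach, as a shift and turn from the pose commanded when the call began, along the tool's axes at that moment; what a row does not reach only later rows make up. A row lasts 1/12 s, in which the tool goes at most 41.7 mm and 7.16 degrees, less where a joint would pass 70% of its speed; a pose out of reach is approached as far as the arm can. A call with a gripper value outside its range is refused whole. "claw" is the opening in per cent of the stroke, from 0 (shut) to 100 (fully open), set as the call begins (left out, the last holds). The fingers move at their own pace and stop on an object; "newtons" is the grip in N (left out, the last holds). Time passes only in rows, so rows that repeat a pose let the fingers close. It gives the time, the measured TCP pose, the force, the opening and the grip force at its end, in the units of the state.
- state(): the state, without advancing time (a new reading comes with each control period).
- snapshot(name): name is "scene" or "top" or "wrist"; returns (picture, depth): 480x640x3 uint8, red, green, blue; 480x640 float32, m along the optical axis (not along the pixel's ray), 0 where there is no reading.
- get_calibration(name): a dict with "vfov" (degrees; the focal length in pixels is half the picture's height over the tangent of half this angle, whatever the lens; pixels are square), "cx", "cy" (the principal point, pixels), "cam_to_world" (4x4, takes a point from camera to world coordinates); the wrist camera has in their place "tool_from_camera" (4x4, takes a point from camera to tool coordinates, whose origin is the TCP and whose axes are the flange's). Camera axes: x right, y down, z forward; pixel columns grow to the right and rows downward; lengths in m; the calibration is good to about 2 mm. The wrist camera is an equidistant fisheye: a pixel r from the principal point sees the ray r / f radians off the axis. A picture is of the moment at which its call begins: read the wrist's pose just before it. get_calibration takes no time and is no camera call.
- job_done(): hands the job in; it is judged then, once.
Trained networks look in the newest picture that a camera, given by its name, has taken for a name from the list of things; names that differ only in an ending like _2 or _b are one class to them, and where a whole thing is asked for, a point or a joint stands for the part that bears it (a point fixed in the world has none). Each returns a list of dicts, best first, with "confidence" (0 to 1); they miss things now and then, are a little off and sometimes report something else, mostly with a low value. They report only what shows in the picture. A call takes as long as a camera call. They do not tell look-alikes from the thing itself.
- trace(target, camera): "pixels" (480x640 bool, what is visible of it) and "xy" ([column, row] in pixels, amid what is visible of it).
- landmark_of(target, camera): "xy" ([column, row] in pixels: a listed point, or the origin of a listed thing).
The state is a dict: "t": time; "q": joint angles; "qd": joint speeds; "tau": joint torques, N m; "tool_pos": TCP position; "tool_rot": TCP orientation; "ft_force": force on the tool from outside, world axes, zero at the start; "torque": the same for the moment, N m; "opening": finger opening in m; "grasp_force": force on a finger pad.
Only numpy, scipy, OpenCV 4.12 (cv2) and the standard library are available. Lean on these libraries where they do the work, as an engineer would, in place of code of your own. Each camera call takes 0.05 s, during which the arm holds its last target. There are 200 camera calls.

## Working session

There is one attempt and no reset: what is moved stays moved. The work goes in short steps, Python scripts to look and compute and a tool call to move; the robot and the scene stay as the last step left them, time stands still between calls to the robot, and variables do not carry over. Pictures are saved under pics/ and viewed, at most 15 in all, crops included, and the job is handed in when it is done.

Besides the shell and the picture viewer there is one more tool, called after ">>>" by a JSON object that holds its "op" and its "data". send_rows: Moves the arm, as the interface text tells. Its arguments: {"type":"object","properties":{"increments":{"type":"array","items":{"type":"object","properties":{"delta_pos":{"type":"array","items":{"type":"number"}},"turn":{"type":"number"}}}},"claw":{"type":"number"},"newtons":{"type":"number"}},"required":["increments"]}

```bash
mkdir -p pics
cat > h.py <<'E'
import numpy as np, cv2
from bench import *
from scipy.spatial.transform import Rotation as R
def save(img,name): cv2.imwrite('pics/'+name,cv2.cvtColor(img,cv2.COLOR_RGB2BGR))
def world(cam,u,v,d=None,z=None):
    """pixel(s) -> world, by depth d or by plane height z (fixed cameras)"""
    c=get_calibration(cam);f=240/np.tan(np.radians(c['vfov'])/2);T=np.array(c['cam_to_world'])
    r=np.stack([(np.asarray(u)-c['cx'])/f,(np.asarray(v)-c['cy'])/f,np.ones_like(np.asarray(u,float))],-1)
    if d is not None: return (r*np.asarray(d)[...,None])@T[:3,:3].T+T[:3,3]
    w=r@T[:3,:3].T
    return T[:3,3]+w*((z-T[2,3])/w[...,2])[...,None]
E
python3 - <<'E'
from h import *
s=state();print(s['t'],s['tool_pos'],s['tool_rot'],s['opening'],s['ft_force'])
for c in('top','scene'):
    img,d=snapshot(c);save(img,c+'0.png');np.save(c+'d.npy',d)
    k=get_calibration(c);print(c,k['vfov'],np.round(k['cam_to_world'],3).tolist())
    for n,z in(('glass_0_center',.031),('jigger_a_center',.061),('tray_top',.004),('shuttle_front',.02),('catch_top',.039),('bell_top',.0535),('ring_0',.016),('ring_3',.016),('tamper_center',.053),('basket_center',.011)):
        for r in landmark_of(n,c)[:6]:
            u,v=r['xy'];print(n,round(r['confidence'],2),np.round([u,v]),np.round(world(c,u,v,z=z),3))
E
```

```text
0.0 [0.25455176 0.62495883 0.23055583] [-1.32932023e-04  1.92192189e-01  9.81357131e-01 -5.70970963e-04] 0.0852566658802364 [ 0.2389668   0.45213625 -0.05603397]
top 56.59017484714048 [[0.023, -0.99, 0.136, 0.39], [-1.0, -0.022, 0.008, 0.05], [-0.005, -0.136, -0.991, 1.173], [0.0, 0.0, 0.0, 1.0]]
glass_0_center 0.82 [335. 281.] [0.445 0.024 0.031]
jigger_a_center 0.66 [414. 207.] [ 0.635 -0.172  0.061]
tray_top 0.76 [170. 283.] [0.431 0.455 0.004]
shuttle_front 0.87 [441. 265.] [ 0.492 -0.25   0.02 ]
catch_top 0.68 [384. 267.] [ 0.484 -0.1    0.039]
catch_top 0.52 [431. 254.] [ 0.518 -0.221  0.039]
bell_top 0.59 [413. 208.] [ 0.636 -0.173  0.054]
ring_0 0.97 [402. 256.] [ 0.516 -0.152  0.016]
ring_0 0.94 [426. 254.] [ 0.522 -0.215  0.016]
ring_0 0.74 [475. 249.] [ 0.536 -0.34   0.016]
ring_0 0.68 [452. 253.] [ 0.526 -0.281  0.016]
ring_3 0.97 [402. 256.] [ 0.516 -0.152  0.016]
ring_3 0.94 [426. 254.] [ 0.522 -0.215  0.016]
ring_3 0.74 [475. 249.] [ 0.536 -0.34   0.016]
ring_3 0.68 [452. 253.] [ 0.526 -0.281  0.016]
tamper_center 0.81 [488. 217.] [ 0.616 -0.364  0.053]
basket_center 0
[... 331 characters left out ...]
358  0.061]
tray_top 0.88 [210. 202.] [0.436 0.453 0.004]
shuttle_front 0.79 [405. 331.] [ 0.486 -0.246  0.02 ]
catch_top 0.49 [354. 292.] [ 0.473 -0.103  0.039]
bell_top 0.56 [428. 272.] [ 0.633 -0.184  0.053]
bell_top 0.54 [383. 302.] [ 0.49  -0.176  0.053]
ring_0 0.83 [430. 330.] [ 0.531 -0.277  0.016]
ring_0 0.67 [407. 317.] [ 0.522 -0.22   0.016]
ring_0 0.57 [383. 303.] [ 0.513 -0.157  0.016]
ring_3 0.83 [430. 330.] [ 0.531 -0.277  0.016]
ring_3 0.67 [407. 317.] [ 0.522 -0.22   0.016]
ring_3 0.57 [383. 303.] [ 0.513 -0.157  0.016]
tamper_center 0.62 [487. 320.] [ 0.612 -0.356  0.053]
tamper_center 0.15 [272. 251.] [0.412 0.116 0.053]
basket_center 0.79 [321. 321.] [ 0.379 -0.099  0.011]
```

Run:
```python
import cv2
a=cv2.imread('pics/top0.png')[180:360,120:520];cv2.imwrite('pics/topc.png',cv2.resize(a,None,fx=2,fy=2,interpolation=cv2.INTER_CUBIC))
a=cv2.imread('pics/scene0.png')[150:380,150:530];cv2.imwrite('pics/scenec.png',cv2.resize(a,None,fx=2.1,fy=2.1,interpolation=cv2.INTER_CUBIC))
```

```text
(no output)
```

View pics/topc.png

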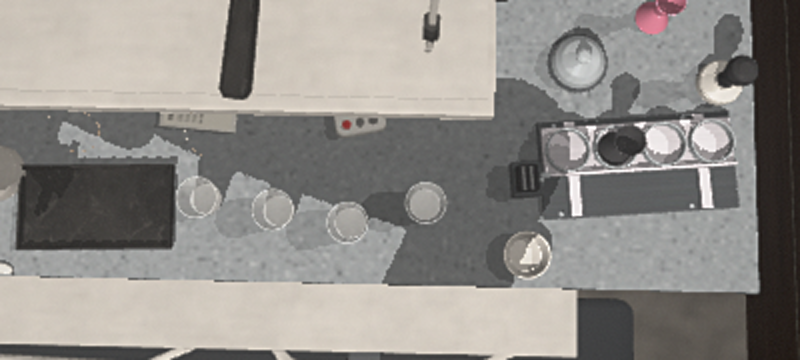

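View pics/scenec.png

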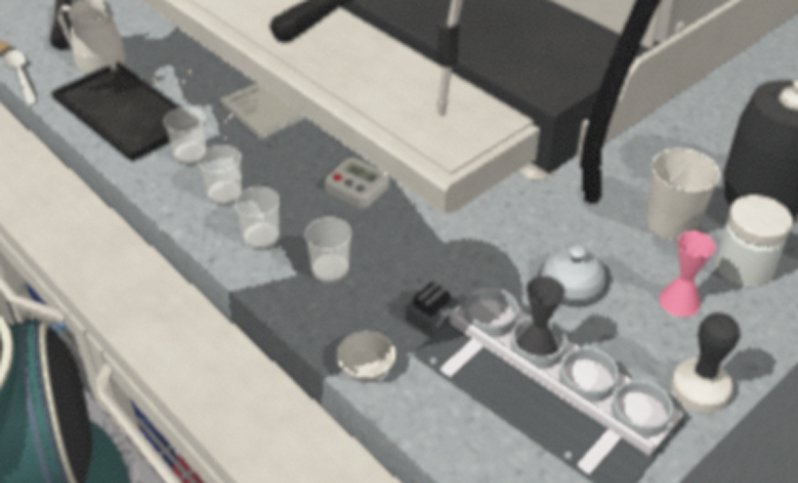

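```bash
cat >> h.py <<'E'
def toolT():
    s=state();T=np.eye(4);q=np.array(s['tool_rot']);T[:3,:3]=R.from_quat(q[[1,2,3,0]]).as_matrix();T[:3,3]=s['tool_pos'];return T
def plan(xyz,yaw=None):
    """deltas in tool axes (mm) and turn that bring TCP to xyz and tool y axis to heading yaw (mod pi)"""
    T=toolT();d=T[:3,:3].T@(np.array(xyz)-T[:3,3])*1000;y=np.arctan2(T[1,1],T[0,1])
    t=0 if yaw is None else -((yaw-y+np.pi/2)%np.pi-np.pi/2)
    print('delta',np.round(d,1),'turn',round(t,3),'rows',int(np.ceil(max(np.linalg.norm(d)/41.7,abs(t)/.125))))
def wsnap(name=None):
    T=toolT();img,d=snapshot('wrist')
    if name: save(img,name)
    return img,d,T@np.array(get_calibration('wrist')['tool_from_camera'])
def wworld(T,u,v,z):
    c=get_calibration('wrist');f=240/np.tan(np.radians(c['vfov'])/2)
    p=np.array([u-c['cx'],v-c['cy']]);r=np.hypot(*p);a=r/f
    w=T[:3,:3]@np.array([*(p/max(r,1e-9)*np.sin(a)),np.cos(a)])
    return T[:3,3]+w*(z-T[2,3])/w[2]
def wpix(T,P):
    c=get_calibration('wrist');f=240/np.tan(np.radians(c['vfov'])/2)
    q=T[:3,:3].T@(np.array(P)-T[:3,3]);h=np.hypot(q[0],q[1]);a=np.arctan2(h,q[2]);return np.array([c['cx'],c['cy']])+f*a*q[:2]/h
def wfind(names,T,zs,n=6):
    for k,z in zip(names,zs):
        for r in landmark_of(k,'wrist')[:n]: print(k,round(r['confidence'],2),np.round(r['xy']),np.round(wworld(T,*r['xy'],z),4))
E
python3 - <<'E'
from h import *
print(np.round(get_calibration('wrist')['tool_from_camera'],3),get_calibration('wrist')['vfov'],get_calibration('wrist')['cx'])
plan([.43,-.06,.22],.1)
for u,v in((219,278.5),(256,284.5),(294,291),(332,281)): print(world('top',u,v,z=.05))
E
```

```text
[[ 0.    -0.947 -0.321  0.082]
 [ 1.     0.    -0.    -0.001]
 [ 0.    -0.321  0.947 -0.143]
 [ 0.     0.     0.     1.   ]] 65.70646984690485 321.6571769527737
delta [-420.8 -568.4   11.3] turn 1.084 rows 17
[0.44397576 0.31509523 0.05      ]
[0.43107024 0.22128636 0.05      ]
[0.41703498 0.12535288 0.05      ]
[0.44417815 0.03069384 0.05      ]
```

>>> {"op": "send_rows", "data": {"increments": [{"delta_pos": [-25, -33, 1], "turn": 0}, {"delta_pos": [-49, -66, 1], "turn": 0}, {"delta_pos": [-73, -99, 2], "turn": 0}, {"delta_pos": [-97, -131, 2], "turn": 0}, {"delta_pos": [-121, -164, 3], "turn": 0}, {"delta_pos": [-145, -197, 3], "turn": 0}, {"delta_pos": [-169, -229, 4], "turn": 0}, {"delta_pos": [-193, -262, 4], "turn": 0}, {"delta_pos": [-217, -294, 5], "turn": 0}, {"delta_pos": [-240, -325, 5], "turn": 0}], "claw": 0}}

```text
t: 1.93
tool_pos: [0.3542, 0.2317, 0.2264]
tool_rot: [0.0, 0.192, 0.981, 0.0]
ft_force: [0.9, -0.1, 0.1]
opening: 0.0
grasp_force: 0.0
```

>>> {"op": "send_rows", "data": {"increments": [{"delta_pos": [-20, -27, 1], "turn": 0.12}, {"delta_pos": [-40, -54, 2], "turn": 0.24}, {"delta_pos": [-60, -81, 3], "turn": 0.36}, {"delta_pos": [-80, -108, 4], "turn": 0.48}, {"delta_pos": [-100, -135, 5], "turn": 0.6}, {"delta_pos": [-120, -162, 6], "turn": 0.72}, {"delta_pos": [-140, -189, 6], "turn": 0.84}, {"delta_pos": [-160, -216, 6], "turn": 0.96}, {"delta_pos": [-180, -243, 6], "turn": 1.08}, {"delta_pos": [-180, -243, 6], "turn": 1.08}]}}

```text
t: 2.77
tool_pos: [0.4299, -0.0636, 0.2202]
tool_rot: [0.0, 0.674, 0.739, -0.0]
ft_force: [0.1, 0.9, -0.4]
opening: 0.0001
grasp_force: 0.0
```

Run:
```python
from h import *
img,d,T=wsnap('w1.png');s=state();print(s['t'],s['tool_pos'])
wfind(['catch_top','ring_0','jigger_a_center','shuttle_front','bell_top'],T,[.039,.016,.061,.02,.0535])
```

```text
2.8167 [ 0.42949518 -0.06163313  0.22013855]
catch_top 0.78 [368. 256.] [ 0.4777 -0.102   0.039 ]
ring_0 0.77 [391. 348.] [ 0.5245 -0.2206  0.016 ]
ring_0 0.61 [396. 297.] [ 0.5176 -0.1542  0.016 ]
jigger_a_center 0.36 [275. 238.] [ 0.3915 -0.0844  0.061 ]
shuttle_front 0.8 [362. 367.] [ 0.4939 -0.2464  0.02  ]
bell_top 0.77 [504. 333.] [ 0.6387 -0.173   0.0535]
```

View pics/w1.png

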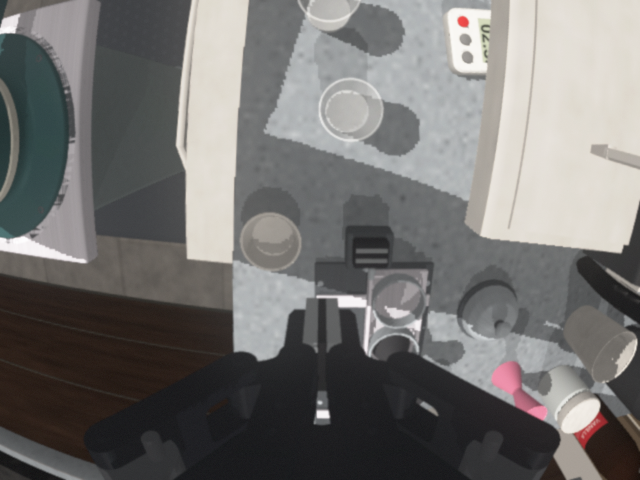

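Run:
```python
from h import *
plan([.480,-.101,.06],.1)
```

```text
delta [-47.7  45.9 160.4] turn 0.006 rows 5
```

>>> {"op": "send_rows", "data": {"increments": [{"delta_pos": [-16, 15, 30]}, {"delta_pos": [-32, 31, 65]}, {"delta_pos": [-48, 46, 105]}, {"delta_pos": [-48, 46, 140]}, {"delta_pos": [-48, 46, 160]}, {"delta_pos": [-48, 46, 172]}, {"delta_pos": [-48, 46, 182]}, {"delta_pos": [-48, 46, 192]}, {"delta_pos": [-48, 46, 192]}, {"delta_pos": [-48, 46, 192]}]}}

```text
$.increments[0]: bad value
```

>>> {"op": "send_rows", "data": {"increments": [{"delta_pos": [0, 0, -30]}, {"delta_pos": [0, 0, -70]}, {"delta_pos": [0, 0, -110]}, {"delta_pos": [25, -23, -150]}, {"delta_pos": [48, -46, -180]}, {"delta_pos": [48, -46, -192]}, {"delta_pos": [48, -46, -192]}]}}

```text
$.increments[0]: bad value
```

Run:
```python
from h import *
img,d,T=wsnap('w2.png');s=state();print(s['t'],s['tool_pos'])
wfind(['catch_top','ring_0','jigger_a_center','shuttle_front','glass_0_center'],T,[.039,.016,.061,.02,.031])
img,d=snapshot('top');save(img,'top1.png')
for n,z in(('ring_0',.016),('glass_0_center',.031),('jigger_a_center',.061),('shuttle_front',.02)):
  for r in landmark_of(n,'top')[:6]: print(n,round(r['confidence'],2),np.round(r['xy']),np.round(world('top',*r['xy'],z=z),3))
img,d=snapshot('scene');save(img,'scene1.png')
for n,z in(('ring_0',.016),('glass_0_center',.031),('jigger_a_center',.061)):
  for r in landmark_of(n,'scene')[:6]: print(n,round(r['confidence'],2),np.round(r['xy']),np.round(world('scene',*r['xy'],z=z),3))
a=img[150:380,150:530];save(cv2.resize(a,None,fx=2.1,fy=2.1),'scene1c.png')
```

```text
3.1167 [ 0.42925893 -0.05843721  0.22044236]
catch_top 0.61 [370. 264.] [ 0.4804 -0.1037  0.039 ]
catch_top 0.5 [274. 239.] [ 0.3885 -0.0889  0.039 ]
ring_0 0.97 [386. 352.] [ 0.5213 -0.2196  0.016 ]
ring_0 0.68 [396. 300.] [ 0.5196 -0.1505  0.016 ]
glass_0_center 0.86 [348. 116.] [0.4433 0.0296 0.031 ]
ring_0 0.86 [473. 248.] [ 0.539 -0.335  0.016]
ring_0 0.59 [429. 252.] [ 0.527 -0.22   0.016]
ring_0 0.59 [403. 256.] [ 0.516 -0.152  0.016]
ring_0 0.57 [484. 216.] [ 0.625 -0.366  0.016]
ring_0 0.55 [446. 253.] [ 0.525 -0.265  0.016]
glass_0_center 0.91 [334. 281.] [0.446 0.026 0.031]
glass_0_center 0.71 [294. 294.] [0.411 0.126 0.031]
jigger_a_center 0.67 [440. 268.] [ 0.483 -0.239  0.061]
shuttle_front 0.92 [444. 264.] [ 0.497 -0.258  0.02 ]
shuttle_front 0.32 [221. 280.] [0.441 0.316 0.02 ]
ring_0 0.98 [456. 350.] [ 0.531 -0.346  0.016]
ring_0 0.95 [406. 317.] [ 0.521 -0.22   0.016]
ring_0 0.91 [381. 301.] [ 0.514 -0.15   0.016]
ring_0 0.76 [428. 328.] [ 0.533 -0.272  0.016]
glass_0_center 0.65 [305. 268.] [0.446 0.036 0.031]
jigger_a_center 0.71 [411. 304.] [ 0.523 -0.225  0.061]
```

View pics/scene1c.png

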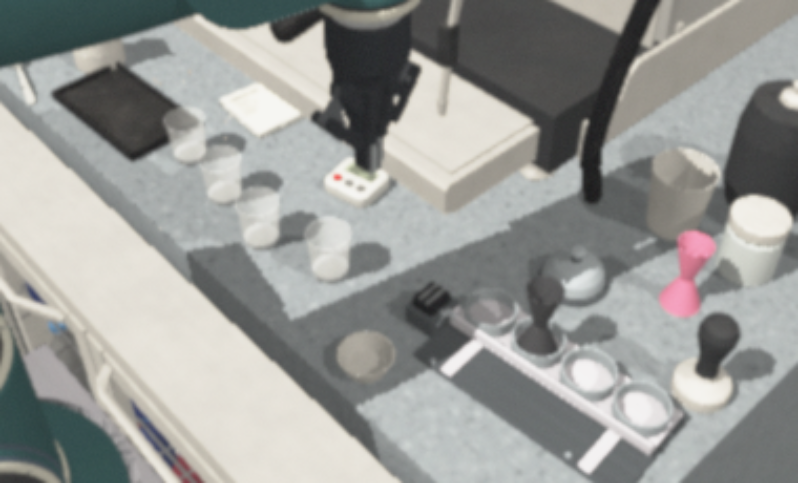

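>>> {"op": "send_rows", "data": {"increments": [{"delta_pos": [-16, 15, 30], "turn": 0}, {"delta_pos": [-32, 31, 65], "turn": 0}, {"delta_pos": [-48, 46, 105], "turn": 0}, {"delta_pos": [-48, 46, 140], "turn": 0}, {"delta_pos": [-48, 46, 160], "turn": 0}, {"delta_pos": [-48, 46, 172], "turn": 0}, {"delta_pos": [-48, 46, 182], "turn": 0}, {"delta_pos": [-48, 46, 192], "turn": 0}, {"delta_pos": [-48, 46, 192], "turn": 0}, {"delta_pos": [-48, 46, 192], "turn": 0}]}}

```text
t: 4.65
tool_pos: [0.4809, -0.1024, 0.0296]
tool_rot: [0.001, 0.669, 0.743, 0.0]
ft_force: [-2.5, -0.2, 2.3]
opening: -0.0003
grasp_force: 1.1
```

>>> {"op": "send_rows", "data": {"increments": [{"delta_pos": [0, 0, -30], "turn": 0}, {"delta_pos": [0, 0, -70], "turn": 0}, {"delta_pos": [0, 0, -110], "turn": 0}, {"delta_pos": [25, -23, -150], "turn": 0}, {"delta_pos": [48, -46, -180], "turn": 0}, {"delta_pos": [48, -46, -192], "turn": 0}, {"delta_pos": [48, -46, -192], "turn": 0}]}}

```text
t: 5.23
tool_pos: [0.4296, -0.0584, 0.2267]
tool_rot: [0.004, 0.669, 0.743, 0.002]
ft_force: [0.1, -0.1, 0.6]
opening: 0.0003
grasp_force: 0.0
```

Run:
```python
from h import *
img,d,T=wsnap('w2.png');s=state();print(s['t'],s['tool_pos'])
wfind(['catch_top','ring_0','jigger_a_center','shuttle_front','glass_0_center'],T,[.039,.016,.061,.02,.031])
img,d=snapshot('top');save(img,'top1.png')
for n,z in(('ring_0',.016),('glass_0_center',.031),('jigger_a_center',.061),('shuttle_front',.02)):
  for r in landmark_of(n,'top')[:6]: print(n,round(r['confidence'],2),np.round(r['xy']),np.round(world('top',*r['xy'],z=z),3))
img,d=snapshot('scene');save(img,'scene1.png')
for n,z in(('ring_0',.016),('glass_0_center',.031),('jigger_a_center',.061)):
  for r in landmark_of(n,'scene')[:6]: print(n,round(r['confidence'],2),np.round(r['xy']),np.round(world('scene',*r['xy'],z=z),3))
```

```text
5.2833 [ 0.42986779 -0.05893361  0.22400874]
catch_top 0.86 [365. 260.] [ 0.4784 -0.1029  0.039 ]
ring_0 0.87 [344. 298.] [ 0.4663 -0.1573  0.016 ]
shuttle_front 0.26 [348. 298.] [ 0.4697 -0.1548  0.02  ]
glass_0_center 0.42 [366. 258.] [ 0.4798 -0.1042  0.031 ]
ring_0 0.67 [296. 293.] [0.412 0.121 0.016]
ring_0 0.63 [452. 270.] [ 0.482 -0.28   0.016]
ring_0 0.57 [477. 266.] [ 0.492 -0.346  0.016]
glass_0_center 0.87 [332. 281.] [0.445 0.03  0.031]
glass_0_center 0.52 [450. 269.] [ 0.483 -0.272  0.031]
glass_0_center 0.37 [475. 268.] [ 0.485 -0.335  0.031]
jigger_a_center 0.39 [222. 277.] [0.447 0.305 0.061]
shuttle_front 0.24 [299. 290.] [0.422 0.114 0.02 ]
ring_0 0.86 [393. 330.] [ 0.474 -0.224  0.016]
ring_0 0.81 [444. 361.] [ 0.49  -0.346  0.016]
ring_0 0.66 [417. 341.] [ 0.487 -0.278  0.016]
ring_0 0.61 [371. 314.] [ 0.47  -0.163  0.016]
glass_0_center 0.85 [307. 269.] [0.449 0.03  0.031]
glass_0_center 0.45 [442. 360.] [ 0.479 -0.347  0.031]
jigger_a_center 0.59 [367. 314.] [ 0.435 -0.181  0.061]
```

Run:
```python
from h import *
plan([.475,-.19,.22],.1)
```

```text
delta [-134.7   31.8    0.2] turn 0.004 rows 4
```

>>> {"op": "send_rows", "data": {"increments": [{"delta_pos": [-35, 8, 0], "turn": 0}, {"delta_pos": [-70, 16, 0], "turn": 0}, {"delta_pos": [-105, 25, 0], "turn": 0}, {"delta_pos": [-135, 32, 0], "turn": 0}, {"delta_pos": [-135, 32, 0], "turn": 0}, {"delta_pos": [-135, 32, 0], "turn": 0}], "claw": 100}}

```text
t: 6.48
tool_pos: [0.4752, -0.1914, 0.2197]
tool_rot: [-0.001, 0.67, 0.742, -0.0]
ft_force: [-0.3, 0.3, -0.5]
opening: 0.072
grasp_force: 0.0
```

Run:
```python
from h import *
img,d,T=wsnap('w3.png');s=state();print(s['t'],s['tool_pos'])
wfind(['ring_0','jigger_a_center','shuttle_front','bell_top'],T,[.016,.061,.02,.0535])
for r in trace('jigger_a_center','wrist')[:3]:
    m=r['pixels'];v,u=np.nonzero(m);print('J',r['confidence'],r['xy'],m.sum(),u.min(),u.max(),v.min(),v.max(),'at top',wworld(T,*r['xy'],.1))
```

```text
6.5333 [ 0.47507554 -0.1904897   0.21993922]
ring_0 0.83 [318. 342.] [ 0.4863 -0.3447  0.016 ]
ring_0 0.59 [315. 288.] [ 0.477  -0.2778  0.016 ]
ring_0 0.56 [320. 170.] [ 0.4705 -0.1564  0.016 ]
shuttle_front 0.76 [287. 266.] [ 0.447  -0.2544  0.02  ]
bell_top 0.73 [496. 214.] [ 0.6352 -0.1711  0.0535]
```

View pics/w3.png

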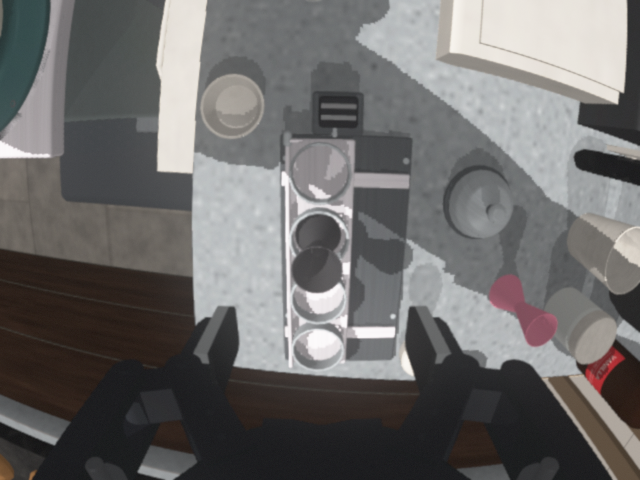

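Run:
```python
from h import *
T=toolT()@np.array(get_calibration('wrist')['tool_from_camera'])
for u,v,z in((317.5,267,.106),(322,171,.034),(319.5,232,.034),(318.5,297,.034),(318,345,.034)): print(z,np.round(wworld(T,u,v,z),4))
plan([.474,-.222,.055],.1)
```

```text
0.106 [ 0.475  -0.2154  0.106 ]
0.034 [ 0.472  -0.1533  0.034 ]
0.034 [ 0.4757 -0.2102  0.034 ]
0.034 [ 0.4816 -0.2774  0.034 ]
0.034 [ 0.4869 -0.3353  0.034 ]
delta [-32.1  -4.6 165.6] turn 0.005 rows 5
```

>>> {"op": "send_rows", "data": {"increments": [{"delta_pos": [-13, -1, 15], "turn": 0}, {"delta_pos": [-26, -3, 40], "turn": 0}, {"delta_pos": [-26, -3, 75], "turn": 0}, {"delta_pos": [-26, -3, 110], "turn": 0}, {"delta_pos": [-26, -3, 140], "turn": 0}, {"delta_pos": [-26, -3, 160], "turn": 0}, {"delta_pos": [-26, -3, 165], "turn": 0}, {"delta_pos": [-26, -3, 165], "turn": 0}]}}

```text
t: 7.45
tool_pos: [0.4744, -0.2158, 0.0544]
tool_rot: [-0.001, 0.669, 0.743, -0.0]
ft_force: [-0.3, -0.6, 0.1]
opening: 0.0854
grasp_force: 0.0
```

>>> {"op": "send_rows", "data": {"increments": [{"delta_pos": [0, 0, 0], "turn": 0}, {"delta_pos": [0, 0, 0], "turn": 0}, {"delta_pos": [0, 0, 0], "turn": 0}, {"delta_pos": [0, 0, 0], "turn": 0}, {"delta_pos": [0, 0, 0], "turn": 0}, {"delta_pos": [0, 0, 0], "turn": 0}, {"delta_pos": [0, 0, 0], "turn": 0}, {"delta_pos": [0, 0, 0], "turn": 0}], "claw": 0, "newtons": 40}}

```text
t: 8.12
tool_pos: [0.4755, -0.2168, 0.0568]
tool_rot: [0.001, 0.669, 0.743, 0.0]
ft_force: [-1.6, 0.3, 7.0]
opening: 0.04
grasp_force: 39.5
```

>>> {"op": "send_rows", "data": {"increments": [{"delta_pos": [0, 0, -10], "turn": 0}, {"delta_pos": [0, 0, -30], "turn": 0}, {"delta_pos": [0, 0, -55], "turn": 0}, {"delta_pos": [0, 0, -80], "turn": 0}, {"delta_pos": [0, 0, -105], "turn": 0}, {"delta_pos": [0, 0, -130], "turn": 0}, {"delta_pos": [0, 0, -130], "turn": 0}]}}

```text
t: 8.7
tool_pos: [0.4762, -0.2171, 0.1916]
tool_rot: [0.003, 0.669, 0.743, 0.001]
ft_force: [0.9, -0.2, 0.3]
opening: 0.0401
grasp_force: 40.5
```

Run:
```python
from h import *
img,d,T=wsnap('w4.png');s=state();print(s['t'],s['tool_pos'])
img,d=snapshot('top');save(img,'top2.png')
for n,z in(('glass_0_center',.031),('tray_top',.004)):
  for r in landmark_of(n,'top')[:6]: print(n,round(r['confidence'],2),np.round(r['xy']),np.round(world('top',*r['xy'],z=z),3))
  for i,r in enumerate(trace(n,'top')[:6]): print('tr',n,round(r['confidence'],2),np.round(r['xy']),r['pixels'].sum())
# tray corners from first crop
for u,v in((131,262),(207,262),(128,304),(206,304)): print(np.round(world('top',u,v,z=.014),3))
plan([.475,.0,.19],0)
```

```text
8.75 [ 0.47573794 -0.21686493  0.18885913]
glass_0_center 0.55 [330. 284.] [0.437 0.036 0.031]
tr glass_0_center 0.77 [332. 282.] 355
tr glass_0_center 0.66 [413. 274.] 944
tray_top 0.57 [166. 281.] [0.436 0.465 0.004]
tr tray_top 0.91 [169. 284.] 3343
tr tray_top 0.51 [409. 206.] 34
tr tray_top 0.36 [252. 288.] 358
[0.483 0.556 0.014]
[0.488 0.357 0.014]
[0.375 0.555 0.014]
[0.379 0.354 0.014]
delta [215.   22.9  -5.6] turn 0.104 rows 6
```

View pics/w4.png

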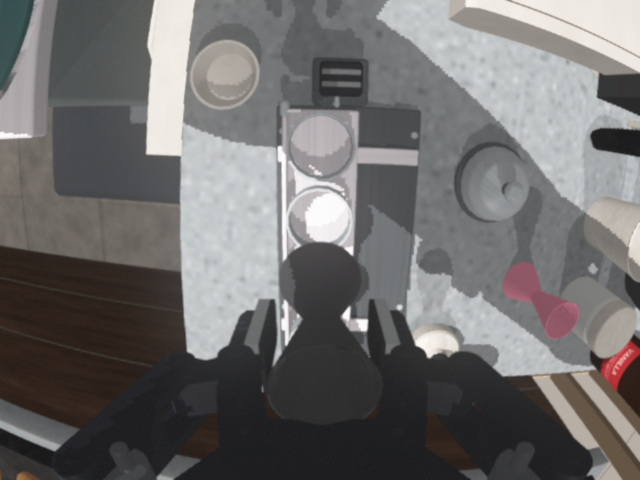

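>>> {"op": "send_rows", "data": {"increments": [{"delta_pos": [15, 1, 0], "turn": 0}, {"delta_pos": [45, 2, 0], "turn": 0}, {"delta_pos": [82, 3, 0], "turn": 0}, {"delta_pos": [120, 4, 0], "turn": 0}, {"delta_pos": [158, 6, 0], "turn": 0}, {"delta_pos": [196, 7, 0], "turn": 0}, {"delta_pos": [234, 9, 0], "turn": 0}, {"delta_pos": [272, 10, 0], "turn": 0}, {"delta_pos": [310, 12, 0], "turn": 0}, {"delta_pos": [347, 13, 0], "turn": 0}]}}

```text
t: 9.83
tool_pos: [0.451, 0.1318, 0.1846]
tool_rot: [-0.0, 0.669, 0.743, -0.0]
ft_force: [0.6, -0.5, -0.1]
opening: 0.0395
grasp_force: 40.5
```

>>> {"op": "send_rows", "data": {"increments": [{"delta_pos": [37, 1, 0], "turn": 0}, {"delta_pos": [74, 3, 0], "turn": 0}, {"delta_pos": [111, 4, 0], "turn": 0}, {"delta_pos": [148, 6, 0], "turn": 0}, {"delta_pos": [185, 7, 0], "turn": 0}, {"delta_pos": [222, 9, 0], "turn": 0}, {"delta_pos": [259, 10, 0], "turn": 0}, {"delta_pos": [292, 11, 0], "turn": 0}, {"delta_pos": [317, 12, 0], "turn": 0}, {"delta_pos": [327, 12, 0], "turn": 0}]}}

```text
t: 10.67
tool_pos: [0.4288, 0.4591, 0.1837]
tool_rot: [-0.0, 0.669, 0.744, -0.001]
ft_force: [0.6, 0.7, -0.2]
opening: 0.0402
grasp_force: 40.5
```

Run:
```python
from h import *
img,d,T=wsnap('w5.png');s=state();print(s['t'],s['tool_pos'],s['grasp_force'],s['opening'])
wfind(['tray_top','glass_0_center'],T,[.004,.031])
plan([.431,.456,.047],.1)
```

```text
10.7167 [0.42884748 0.45902685 0.18371115] 40.46808559629426 0.03980131635562706
delta [ -0.3   1.6 137.3] turn 0.005 rows 4
```

View pics/w5.png

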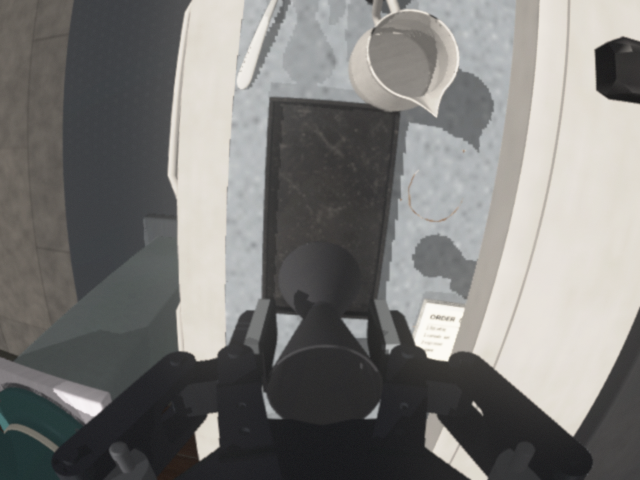

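>>> {"op": "send_rows", "data": {"increments": [{"delta_pos": [0, 1, 20], "turn": 0}, {"delta_pos": [0, 1, 50], "turn": 0}, {"delta_pos": [0, 1, 85], "turn": 0}, {"delta_pos": [0, 1, 110], "turn": 0}, {"delta_pos": [0, 1, 125], "turn": 0}, {"delta_pos": [0, 1, 133], "turn": 0}, {"delta_pos": [0, 1, 137], "turn": 0}, {"delta_pos": [0, 1, 137], "turn": 0}, {"delta_pos": [0, 1, 137], "turn": 0}]}}

```text
t: 11.57
tool_pos: [0.4314, 0.4569, 0.0498]
tool_rot: [0.0, 0.669, 0.743, 0.001]
ft_force: [0.5, 0.1, -0.4]
opening: 0.0397
grasp_force: 40.5
```

Run:
```python
from h import *
img,d,T=wsnap('w6.png');s=state();print(s['t'],s['tool_pos'],s['ft_force'],s['opening'])
```

```text
11.6167 [0.4314154  0.45702795 0.05000017] [ 0.54989024 -0.05635483 -0.60618512] 0.03967724769116196
```

>>> {"op": "send_rows", "data": {"increments": [{"delta_pos": [0, 0, 2], "turn": 0}, {"delta_pos": [0, 0, 3], "turn": 0}, {"delta_pos": [0, 0, 4], "turn": 0}, {"delta_pos": [0, 0, 4.5], "turn": 0}, {"delta_pos": [0, 0, 4.5], "turn": 0}]}}

```text
t: 12.03
tool_pos: [0.4309, 0.4569, 0.0449]
tool_rot: [-0.0, 0.669, 0.743, 0.0]
ft_force: [-2.5, -1.9, 8.0]
opening: 0.04
grasp_force: 41.3
```

>>> {"op": "send_rows", "data": {"increments": [{"delta_pos": [0, 0, 0], "turn": 0}, {"delta_pos": [0, 0, 0], "turn": 0}, {"delta_pos": [0, 0, 0], "turn": 0}, {"delta_pos": [0, 0, 0], "turn": 0}, {"delta_pos": [0, 0, 0], "turn": 0}, {"delta_pos": [0, 0, 0], "turn": 0}, {"delta_pos": [0, 0, 0], "turn": 0}], "claw": 100}}

```text
t: 12.62
tool_pos: [0.4308, 0.4566, 0.0437]
tool_rot: [0.0, 0.669, 0.743, -0.0]
ft_force: [0.3, -0.1, -0.5]
opening: 0.0854
grasp_force: 0.0
```

>>> {"op": "send_rows", "data": {"increments": [{"delta_pos": [0, 0, -15], "turn": 0}, {"delta_pos": [0, 0, -45], "turn": 0}, {"delta_pos": [0, 0, -80], "turn": 0}, {"delta_pos": [0, 0, -115], "turn": 0}, {"delta_pos": [0, 0, -150], "turn": 0}, {"delta_pos": [-35, 0, -165], "turn": 0}, {"delta_pos": [-70, 0, -170], "turn": 0}, {"delta_pos": [-105, 0, -170], "turn": 0}, {"delta_pos": [-120, 0, -170], "turn": 0}, {"delta_pos": [-120, 0, -170], "turn": 0}]}}

```text
t: 13.45
tool_pos: [0.4436, 0.3348, 0.2155]
tool_rot: [0.0, 0.67, 0.742, 0.001]
ft_force: [-0.1, 0.1, -1.2]
opening: 0.0857
grasp_force: 0.0
```

Run:
```python
from h import *
img,d,T=wsnap('w7.png');s=state();print(s['t'],s['tool_pos'],s['ft_force'],s['opening'])
wfind(['glass_0_center','jigger_a_center'],T,[.031,.049])
```

```text
13.5 [0.44349883 0.3362536  0.2151826 ] [0.11426239 0.51970625 0.7137866 ] 0.08536868926656281
```

View pics/w7.png

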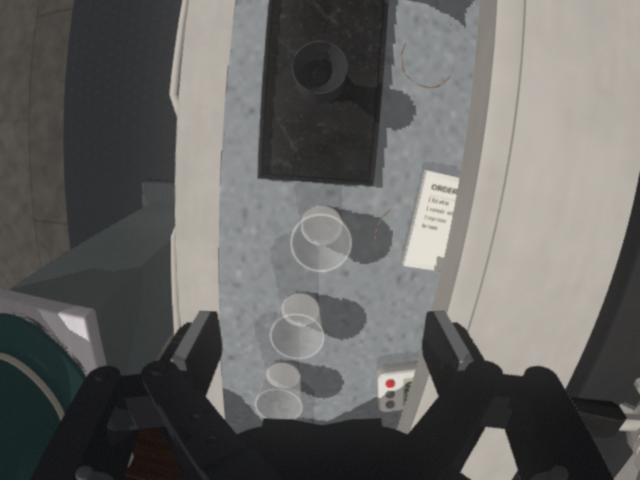

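Run:
```python
from h import *
T=toolT()@np.array(get_calibration('wrist')['tool_from_camera'])
for u,v,z in((321,241,.062),(322,226,0.002),(297,335,.062),(301,310,.002),(278,403,.062),(283,378,.002)): print(z,np.round(wworld(T,u,v,z),4))
plan([.443,.315,.028],.1)
```

```text
0.062 [0.4449 0.32   0.062 ]
0.002 [0.4463 0.3157 0.002 ]
0.062 [0.432  0.2249 0.062 ]
0.002 [0.4334 0.2187 0.002 ]
0.062 [0.4179 0.1335 0.062 ]
0.002 [0.4189 0.1196 0.002 ]
delta [-22.6  -2.7 186.4] turn 0.004 rows 5
```

>>> {"op": "send_rows", "data": {"increments": [{"delta_pos": [-10, 0, 20], "turn": 0}, {"delta_pos": [-19, 0, 55], "turn": 0}, {"delta_pos": [-19, 0, 95], "turn": 0}, {"delta_pos": [-19, 0, 130], "turn": 0}, {"delta_pos": [-19, 0, 160], "turn": 0}, {"delta_pos": [-19, 0, 178], "turn": 0}, {"delta_pos": [-19, 0, 186], "turn": 0}, {"delta_pos": [-19, 0, 186], "turn": 0}, {"delta_pos": [-19, 0, 186], "turn": 0}]}}

```text
t: 14.35
tool_pos: [0.4455, 0.3191, 0.0286]
tool_rot: [0.0, 0.669, 0.743, 0.0]
ft_force: [0.7, 0.5, 0.1]
opening: 0.0857
grasp_force: 0.0
```

>>> {"op": "send_rows", "data": {"increments": [{"delta_pos": [0, 0, 0], "turn": 0}, {"delta_pos": [0, 0, 0], "turn": 0}, {"delta_pos": [0, 0, 0], "turn": 0}, {"delta_pos": [0, 0, 0], "turn": 0}, {"delta_pos": [0, 0, 0], "turn": 0}, {"delta_pos": [0, 0, 0], "turn": 0}, {"delta_pos": [0, 0, 0], "turn": 0}, {"delta_pos": [0, 0, 0], "turn": 0}], "claw": 0, "newtons": 35}}

```text
t: 15.02
tool_pos: [0.4457, 0.3188, 0.0293]
tool_rot: [0.0, 0.669, 0.743, 0.001]
ft_force: [-1.4, -0.3, 8.3]
opening: 0.0501
grasp_force: 35.1
```

Run:
```python
from h import *
s=state();print(s['t'],s['tool_pos'],s['ft_force'],s['opening'])
plan([.488,-.339,.19],.1)
```

```text
15.0167 [0.4457221  0.31879495 0.02930393] [-1.40301012 -0.32981796  8.33820674] 0.05005790217243117
delta [-658.5  -25.9 -161.4] turn 0.004 rows 17
```

>>> {"op": "send_rows", "data": {"increments": [{"delta_pos": [0, 0, -12], "turn": 0}, {"delta_pos": [0, 0, -40], "turn": 0}, {"delta_pos": [0, 0, -75], "turn": 0}, {"delta_pos": [-10, 0, -110], "turn": 0}, {"delta_pos": [-35, -1, -140], "turn": 0}, {"delta_pos": [-70, -3, -160], "turn": 0}, {"delta_pos": [-108, -4, -160], "turn": 0}, {"delta_pos": [-146, -6, -160], "turn": 0}, {"delta_pos": [-184, -7, -160], "turn": 0}, {"delta_pos": [-222, -9, -160], "turn": 0}]}}

```text
t: 15.85
tool_pos: [0.4589, 0.0949, 0.1891]
tool_rot: [0.001, 0.669, 0.743, 0.001]
ft_force: [1.3, 0.2, -1.2]
opening: 0.0505
grasp_force: 36.8
```

>>> {"op": "send_rows", "data": {"increments": [{"delta_pos": [-38, -1, 0], "turn": 0}, {"delta_pos": [-76, -3, 0], "turn": 0}, {"delta_pos": [-114, -4, 0], "turn": 0}, {"delta_pos": [-152, -6, 0], "turn": 0}, {"delta_pos": [-190, -7, 0], "turn": 0}, {"delta_pos": [-228, -9, 0], "turn": 0}, {"delta_pos": [-266, -10, 0], "turn": 0}, {"delta_pos": [-304, -12, 0], "turn": 0}, {"delta_pos": [-342, -13, 0], "turn": 0}, {"delta_pos": [-375, -14, 0], "turn": 0}]}}

```text
t: 16.68
tool_pos: [0.4839, -0.2803, 0.1889]
tool_rot: [0.001, 0.67, 0.743, 0.0]
ft_force: [0.8, 0.7, -0.5]
opening: 0.0504
grasp_force: 36.8
```

>>> {"op": "send_rows", "data": {"increments": [{"delta_pos": [-30, -1, 0], "turn": 0}, {"delta_pos": [-50, -2, 0], "turn": 0}, {"delta_pos": [-61, -3, 0], "turn": 0}, {"delta_pos": [-61, -3, 0], "turn": 0}, {"delta_pos": [-61, -3, 0], "turn": 0}]}}

```text
t: 17.1
tool_pos: [0.4875, -0.3385, 0.1882]
tool_rot: [-0.0, 0.67, 0.743, 0.0]
ft_force: [-0.3, 0.4, -0.5]
opening: 0.0505
grasp_force: 36.8
```

Run:
```python
from h import *
img,d,T=wsnap('w8.png');s=state();print(s['t'],s['tool_pos'],s['ft_force'],s['opening'])
wfind(['ring_0'],T,[.016])
for P in((.488,-.3395,.034),(.482,-.279,.034),(.476,-.217,.034),(.47,-.155,.034)):print(wpix(T,P))
plan([.488,-.3395,.047],.1)
```

```text
17.15 [ 0.48765625 -0.33800043  0.18821944] [-0.02168503 -0.14520025 -1.10384106] 0.050337161387059605
ring_0 0.84 [325.   4.] [ 0.4716 -0.1556  0.016 ]
ring_0 0.67 [318. 221.] [ 0.4853 -0.3443  0.016 ]
ring_0 0.62 [321.  78.] [ 0.4752 -0.2217  0.016 ]
ring_0 0.58 [316. 149.] [ 0.4771 -0.2816  0.016 ]
[321.74580334 221.20418624]
[322.10237916 147.66605513]
[322.66891642  70.11088757]
[323.21225624  -3.33828616]
delta [ -1.7   0.  141.2] turn 0.005 rows 4
```

View pics/w8.png

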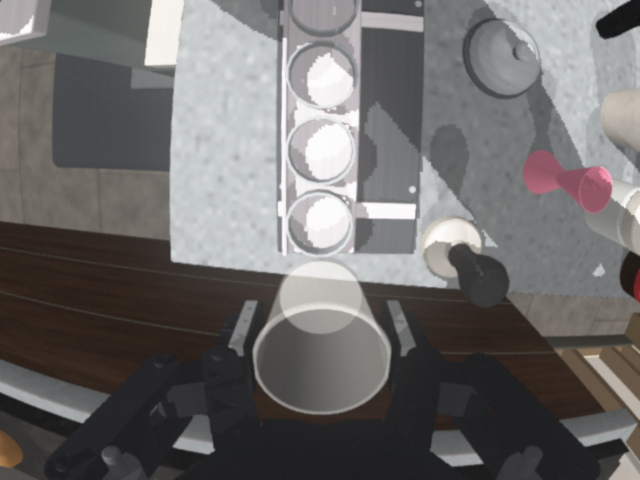

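>>> {"op": "send_rows", "data": {"increments": [{"delta_pos": [-4, 0, 20], "turn": 0}, {"delta_pos": [-4, 0, 50], "turn": 0}, {"delta_pos": [-4, 0, 80], "turn": 0}, {"delta_pos": [-4, 0, 103], "turn": 0}, {"delta_pos": [-4, 0, 113], "turn": 0}, {"delta_pos": [-4, 0, 113], "turn": 0}]}}

```text
t: 17.7
tool_pos: [0.4875, -0.3413, 0.0729]
tool_rot: [-0.002, 0.669, 0.743, -0.0]
ft_force: [-0.2, -0.4, -1.3]
opening: 0.0501
grasp_force: 36.8
```

Run:
```python
from h import *
img,d,T=wsnap();s=state();print(s['t'],s['tool_pos'],s['ft_force'],s['opening'])
save(cv2.resize(img[60:460,170:470],None,fx=2,fy=2)[:600],'w9.png')
TT=toolT()
for n,P in(('foot',TT[:3,3]+[0,0,-.0285]),('rim',TT[:3,3]+[0,0,.0335])):print(n,P,wpix(T,P))
```

```text
17.75 [ 0.48814316 -0.34200029  0.07496291] [-0.3959824   0.43549514 -0.24747563] 0.0502280094736085
foot [ 0.48814316 -0.34200029  0.04646291] [322.52251322 288.8639314 ]
rim [ 0.48814316 -0.34200029  0.10846291] [322.54224316 363.68259146]
```

View pics/w9.png

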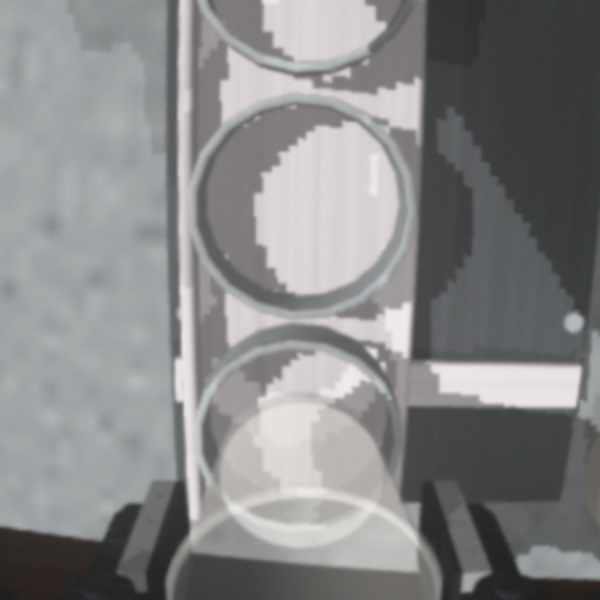

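Run:
```python
from h import *
T=toolT()@np.array(get_calibration('wrist')['tool_from_camera'])
t=np.linspace(0,6.283,72)
def circ(P,r): 
    a=np.array([wpix(T,P+np.array([r*np.cos(k),r*np.sin(k),0])) for k in t]);a=(a-[170,60])*2;print(np.round([a[:,0].min(),a[:,0].max(),a[:,1].min(),a[:,1].max()]))
circ(np.array([.4875,-.3415,.034]),.0285)
circ(np.array([.482,-.280,.034]),.0285)
circ(np.array([.488,-.3415,.0465]),.021)
circ(np.array([.488,-.3415,.050]),.0215)
```

```text
[195. 405. 328. 520.]
[189. 419.  84. 310.]
[220. 384. 372. 520.]
[217. 388. 374. 529.]
```

>>> {"op": "send_rows", "data": {"increments": [{"delta_pos": [3, 0, 0], "turn": 0}, {"delta_pos": [3, 0, 8], "turn": 0}, {"delta_pos": [3, 0, 14], "turn": 0}, {"delta_pos": [3, 0, 19], "turn": 0}, {"delta_pos": [3, 0, 24], "turn": 0}, {"delta_pos": [3, 0, 28], "turn": 0}, {"delta_pos": [3, 0, 28], "turn": 0}]}}

```text
t: 18.33
tool_pos: [0.4875, -0.3396, 0.0458]
tool_rot: [-0.001, 0.669, 0.743, -0.0]
ft_force: [0.8, -0.2, -1.4]
opening: 0.05
grasp_force: 36.8
```

Run:
```python
from h import *
s=state();print(s['t'],s['tool_pos'],s['ft_force'],s['opening'])
```

```text
18.3333 [ 0.48748687 -0.33961902  0.04579964] [ 0.79763984 -0.19387837 -1.38891037] 0.050017872538333986
```

>>> {"op": "send_rows", "data": {"increments": [{"delta_pos": [0, 0, 1], "turn": 0}, {"delta_pos": [0, 0, 1.5], "turn": 0}, {"delta_pos": [0, 0, 1.5], "turn": 0}]}}

```text
t: 18.58
tool_pos: [0.4879, -0.3399, 0.0455]
tool_rot: [0.0, 0.669, 0.743, -0.0]
ft_force: [0.1, 0.2, -0.5]
opening: 0.0503
grasp_force: 36.8
```

>>> {"op": "send_rows", "data": {"increments": [{"delta_pos": [0, 0, 0], "turn": 0}, {"delta_pos": [0, 0, 0], "turn": 0}, {"delta_pos": [0, 0, 0], "turn": 0}, {"delta_pos": [0, 0, 0], "turn": 0}, {"delta_pos": [0, 0, 0], "turn": 0}, {"delta_pos": [0, 0, 0], "turn": 0}, {"delta_pos": [0, 0, 0], "turn": 0}], "claw": 100}}

```text
t: 19.17
tool_pos: [0.4878, -0.3398, 0.0453]
tool_rot: [0.0, 0.669, 0.743, -0.0]
ft_force: [-0.1, -0.3, -0.8]
opening: 0.0856
grasp_force: 0.0
```

>>> {"op": "send_rows", "data": {"increments": [{"delta_pos": [0, 0, -10], "turn": 0}, {"delta_pos": [0, 0, -40], "turn": 0}, {"delta_pos": [0, 0, -75], "turn": 0}, {"delta_pos": [0, 0, -110], "turn": 0}, {"delta_pos": [30, 0, -140], "turn": 0}, {"delta_pos": [60, 0, -150], "turn": 0}, {"delta_pos": [95, 0, -160], "turn": 0}, {"delta_pos": [110, 0, -160], "turn": 0}, {"delta_pos": [110, 0, -160], "turn": 0}]}}

```text
t: 19.92
tool_pos: [0.4764, -0.228, 0.207]
tool_rot: [0.001, 0.669, 0.744, 0.0]
ft_force: [-0.7, 0.7, -0.9]
opening: 0.0852
grasp_force: 0.0
```

Run:
```python
from h import *
img,d,T=wsnap('w10.png');s=state();print(s['t'],s['tool_pos'],s['ft_force'],s['opening'])
wfind(['ring_0','glass_0_center'],T,[.016,.047])
img,d=snapshot('top');
for r in landmark_of('glass_0_center','top'): print(round(r['confidence'],2),np.round(r['xy']),np.round(world('top',*r['xy'],z=.031),3))
a=img[220:320,200:500];save(cv2.resize(a,None,fx=2.6,fy=2.6),'top3.png')
save(img,'top3f.png')
plan([.43,.22,.215],.1)
```

```text
19.9667 [ 0.47643536 -0.22934731  0.20631973] [-0.36430034  0.19776735 -0.25084069] 0.08561877766784969
ring_0 0.95 [321. 320.] [ 0.4892 -0.345   0.016 ]
ring_0 0.93 [318. 202.] [ 0.4732 -0.2212  0.016 ]
ring_0 0.83 [316. 260.] [ 0.4774 -0.2782  0.016 ]
0.52 [331. 283.] [0.44  0.034 0.031]
delta [453.5   0.5  -9.9] turn 0.003 rows 11
```

View pics/w10.png

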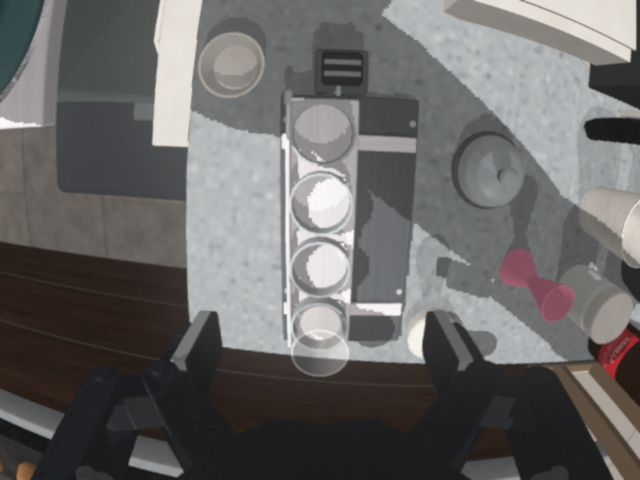

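>>> {"op": "send_rows", "data": {"increments": [{"delta_pos": [25, 0, -1], "turn": 0}, {"delta_pos": [66, 0, -3], "turn": 0}, {"delta_pos": [107, 0, -5], "turn": 0}, {"delta_pos": [148, 0, -7], "turn": 0}, {"delta_pos": [189, 0, -9], "turn": 0}, {"delta_pos": [230, 0, -10], "turn": 0}, {"delta_pos": [271, 0, -10], "turn": 0}, {"delta_pos": [312, 0, -10], "turn": 0}, {"delta_pos": [353, 0, -10], "turn": 0}, {"delta_pos": [394, 0, -10], "turn": 0}]}}

```text
t: 21.0
tool_pos: [0.4352, 0.1629, 0.2152]
tool_rot: [0.0, 0.67, 0.743, -0.0]
ft_force: [0.8, -1.0, 0.6]
opening: 0.0854
grasp_force: 0.0
```

>>> {"op": "send_rows", "data": {"increments": [{"delta_pos": [30, 0, 0], "turn": 0}, {"delta_pos": [50, 0, 0], "turn": 0}, {"delta_pos": [59, 0, 0], "turn": 0}, {"delta_pos": [59, 0, 0], "turn": 0}, {"delta_pos": [59, 0, 0], "turn": 0}]}}

```text
t: 21.42
tool_pos: [0.4297, 0.2195, 0.2149]
tool_rot: [-0.0, 0.669, 0.743, -0.001]
ft_force: [0.7, -0.1, 0.0]
opening: 0.085
grasp_force: 0.0
```

Run:
```python
from h import *
img,d,T=wsnap('w11.png');s=state();print(s['t'],s['tool_pos'],s['opening'])
wfind(['glass_0_center'],T,[.031])
for r in trace('glass_0_center','wrist')[:5]:
    v,u=np.nonzero(r['pixels']);print(round(r['confidence'],2),r['xy'],u.min(),u.max(),v.min(),v.max(),r['pixels'].sum())
for P in((.431,.221,0.002),(.431,.221,.062),(.418,.126,.002),(.418,.126,.062)): print(wpix(T,P))
```

```text
21.4667 [0.42971618 0.21908728 0.21506756] 0.08530962193752971
glass_0_center 0.63 [316. 376.] [0.4433 0.0329 0.031 ]
0.61 [314.3, 382.7] 293 342 350 413 2494
[323.06563251 202.59622928]
[323.2973458  218.64949173]
[301.5138452  288.59878434]
[298.28495101 317.08687106]
```

View pics/w11.png

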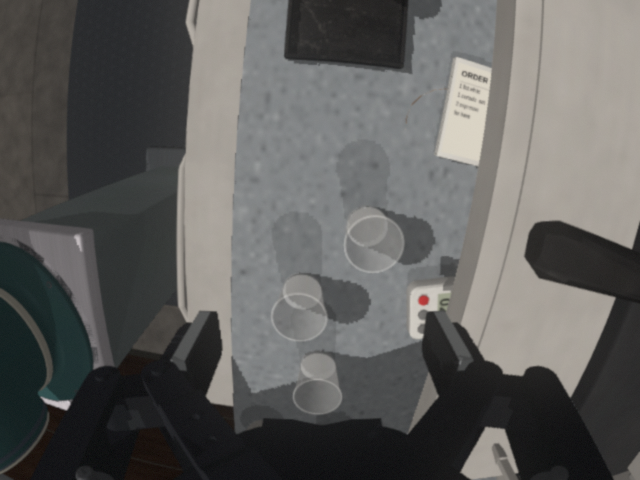

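Run:
```python
from h import *
T=toolT()@np.array(get_calibration('wrist')['tool_from_camera'])
for u,v,z in((374,243,.062),(367,227,0.002),(299,316,.062),(302,292,.002),(317,396,.062),(319,370,.002)): print(z,np.round(wworld(T,u,v,z),4))
plan([.4755,.200,.028],.1)
```

```text
0.062 [0.4762 0.2037 0.062 ]
0.002 [0.4777 0.2002 0.002 ]
0.062 [0.4186 0.1266 0.062 ]
0.002 [0.4189 0.1214 0.002 ]
0.062 [0.4446 0.0295 0.062 ]
0.002 [0.4475 0.0179 0.002 ]
delta [-23.5  43.6 187.3] turn 0.002 rows 5
```

>>> {"op": "send_rows", "data": {"increments": [{"delta_pos": [-8, 15, 10], "turn": 0}, {"delta_pos": [-16, 30, 35], "turn": 0}, {"delta_pos": [-23, 44, 65], "turn": 0}, {"delta_pos": [-23, 44.5, 95], "turn": 0}, {"delta_pos": [-23, 44.5, 130], "turn": 0}, {"delta_pos": [-23, 44.5, 160], "turn": 0}, {"delta_pos": [-23, 44.5, 178], "turn": 0}, {"delta_pos": [-23, 44.5, 187], "turn": 0}, {"delta_pos": [-23, 44.5, 187], "turn": 0}, {"delta_pos": [-23, 44.5, 187], "turn": 0}], "claw": 78}}

```text
t: 22.4
tool_pos: [0.4754, 0.2013, 0.0285]
tool_rot: [-0.001, 0.67, 0.743, -0.001]
ft_force: [-12.1, -1.0, -1.8]
opening: 0.0663
grasp_force: 0.0
```

>>> {"op": "send_rows", "data": {"increments": [{"delta_pos": [0, 0, 0], "turn": 0}, {"delta_pos": [0, 0, 0], "turn": 0}, {"delta_pos": [0, 0, 0], "turn": 0}, {"delta_pos": [0, 0, 0], "turn": 0}, {"delta_pos": [0, 0, 0], "turn": 0}, {"delta_pos": [0, 0, 0], "turn": 0}, {"delta_pos": [0, 0, 0], "turn": 0}], "claw": 0}}

```text
t: 22.98
tool_pos: [0.4769, 0.2021, 0.0301]
tool_rot: [0.001, 0.669, 0.743, 0.001]
ft_force: [-3.1, -1.8, 8.2]
opening: 0.0506
grasp_force: 36.3
```

Run:
```python
from h import *
s=state();print(s['t'],s['tool_pos'],s['ft_force'],s['opening'])
plan([.482,-.278,.08],.1)
```

```text
22.9833 [0.4769462  0.20210114 0.03014371] [-3.06520298 -1.79428166  8.17465235] 0.050572893738176423
delta [-478.   -44.6  -50.2] turn 0.004 rows 12
```

>>> {"op": "send_rows", "data": {"increments": [{"delta_pos": [0, -8, -8], "turn": 0}, {"delta_pos": [0, -25, -30], "turn": 0}, {"delta_pos": [0, -40, -60], "turn": 0}, {"delta_pos": [0, -45, -95], "turn": 0}, {"delta_pos": [-20, -45, -130], "turn": 0}, {"delta_pos": [-50, -45, -155], "turn": 0}, {"delta_pos": [-88, -45, -160], "turn": 0}, {"delta_pos": [-126, -45, -160], "turn": 0}, {"delta_pos": [-164, -45, -160], "turn": 0}, {"delta_pos": [-202, -45, -160], "turn": 0}]}}

```text
t: 23.82
tool_pos: [0.4522, -0.0055, 0.1896]
tool_rot: [0.001, 0.669, 0.743, 0.001]
ft_force: [-0.3, 0.7, -1.1]
opening: 0.0505
grasp_force: 36.8
```

>>> {"op": "send_rows", "data": {"increments": [{"delta_pos": [-38, 0, 0], "turn": 0}, {"delta_pos": [-76, 0, 0], "turn": 0}, {"delta_pos": [-114, 0, 0], "turn": 0}, {"delta_pos": [-152, 0, 0], "turn": 0}, {"delta_pos": [-190, 0, 0], "turn": 0}, {"delta_pos": [-228, 0, 0], "turn": 0}, {"delta_pos": [-256, 0, 15], "turn": 0}, {"delta_pos": [-276, 0, 45], "turn": 0}, {"delta_pos": [-276, 0, 75], "turn": 0}, {"delta_pos": [-276, 0, 95], "turn": 0}]}}

```text
t: 24.65
tool_pos: [0.4801, -0.2793, 0.0912]
tool_rot: [-0.001, 0.67, 0.742, -0.0]
ft_force: [-0.7, 0.1, -1.1]
opening: 0.0503
grasp_force: 36.8
```

>>> {"op": "send_rows", "data": {"increments": [{"delta_pos": [0, 0, 10], "turn": 0}, {"delta_pos": [0, 0, 16], "turn": 0}, {"delta_pos": [0, 0, 16], "turn": 0}, {"delta_pos": [0, 0, 16], "turn": 0}]}}

```text
t: 24.98
tool_pos: [0.4814, -0.2783, 0.0788]
tool_rot: [0.001, 0.669, 0.743, 0.0]
ft_force: [-1.0, -0.5, 0.1]
opening: 0.0503
grasp_force: 36.8
```

```bash
cat >> h.py <<'E'
def ringview(name,ring,foot_off=.0285):
    """save 2x crop with predicted outlines: green = ring top at nominal place, red = foot under the TCP"""
    img,d,T=wsnap();TT=toolT();t=np.linspace(0,6.283,72);s=state();print(s['t'],s['tool_pos'],s['opening'])
    img=cv2.resize(img[60:360,170:470],None,fx=2,fy=2)
    for P,r,c in((np.array([*ring,.034]),.0285,(0,255,0)),(TT[:3,3]-[0,0,foot_off],.021,(255,0,0))):
        a=np.array([wpix(T,P+np.array([r*np.cos(k),r*np.sin(k),0])) for k in t]);a=(a-[170,60])*2
        print(np.round([a[:,0].min(),a[:,0].max(),a[:,1].min(),a[:,1].max()]))
        cv2.polylines(img,[a[::1].astype(int)],True,c,1)
    save(img,name)
E
python3 - <<'E'
from h import *
ringview('w12.png',(.482,-.2805))
E
```

```text
25.0333 [ 0.48155451 -0.27839518  0.07908025] 0.05022852539373128
[201. 406. 334. 521.]
[221. 385. 374. 522.]
```

View pics/w12.png

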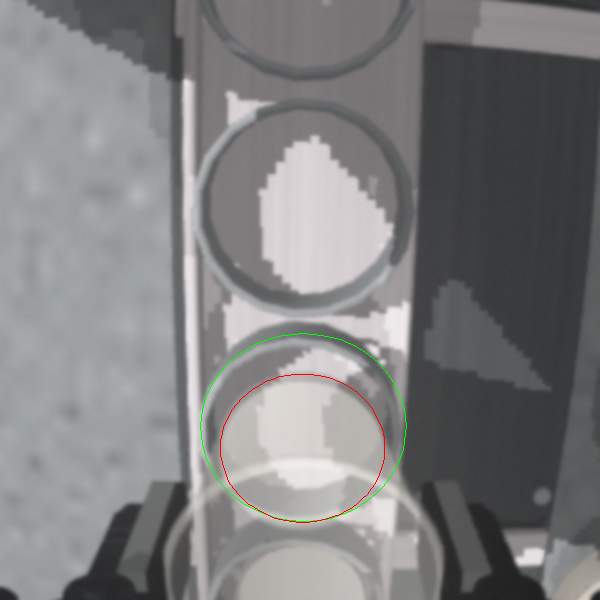

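>>> {"op": "send_rows", "data": {"increments": [{"delta_pos": [-2, 0, 8], "turn": 0}, {"delta_pos": [-2, 0, 15], "turn": 0}, {"delta_pos": [-2, 0, 21], "turn": 0}, {"delta_pos": [-2, 0, 26], "turn": 0}, {"delta_pos": [-2, 0, 30], "turn": 0}, {"delta_pos": [-2, 0, 32], "turn": 0}, {"delta_pos": [-2, 0, 33], "turn": 0}, {"delta_pos": [-2, 0, 33], "turn": 0}]}}

```text
t: 25.7
tool_pos: [0.4821, -0.2806, 0.046]
tool_rot: [0.001, 0.669, 0.743, 0.0]
ft_force: [-1.6, 3.7, 14.6]
opening: 0.0504
grasp_force: 37.7
```

>>> {"op": "send_rows", "data": {"increments": [{"delta_pos": [0, 0, -1], "turn": 0}, {"delta_pos": [0, 0, -1], "turn": 0}, {"delta_pos": [0, 0, -1], "turn": 0}, {"delta_pos": [0, 0, -1], "turn": 0}, {"delta_pos": [0, 0, -1], "turn": 0}, {"delta_pos": [0, 0, -1], "turn": 0}, {"delta_pos": [0, 0, -1], "turn": 0}], "claw": 100}}

```text
t: 26.28
tool_pos: [0.481, -0.2801, 0.0452]
tool_rot: [-0.0, 0.669, 0.743, -0.0]
ft_force: [-0.1, 0.1, -1.1]
opening: 0.0856
grasp_force: 0.0
```

>>> {"op": "send_rows", "data": {"increments": [{"delta_pos": [0, 0, -10], "turn": 0}, {"delta_pos": [0, 0, -40], "turn": 0}, {"delta_pos": [0, 0, -75], "turn": 0}, {"delta_pos": [0, 0, -110], "turn": 0}, {"delta_pos": [30, 0, -140], "turn": 0}, {"delta_pos": [65, -2, -160], "turn": 0}, {"delta_pos": [105, -4, -170], "turn": 0}, {"delta_pos": [145, -6, -170], "turn": 0}, {"delta_pos": [185, -8, -170], "turn": 0}, {"delta_pos": [225, -10, -170], "turn": 0}]}}

```text
t: 27.12
tool_pos: [0.4469, -0.0559, 0.2164]
tool_rot: [0.001, 0.67, 0.743, 0.0]
ft_force: [1.1, -0.3, -0.1]
opening: 0.0851
grasp_force: 0.0
```

>>> {"op": "send_rows", "data": {"increments": [{"delta_pos": [40, -1, 0], "turn": 0}, {"delta_pos": [80, -3, 0], "turn": 0}, {"delta_pos": [120, -5, 0], "turn": 0}, {"delta_pos": [150, -7, 0], "turn": 0}, {"delta_pos": [170, -8, 0], "turn": 0}, {"delta_pos": [170, -8, 0], "turn": 0}, {"delta_pos": [170, -8, 0], "turn": 0}]}}

```text
t: 27.7
tool_pos: [0.4219, 0.1115, 0.216]
tool_rot: [0.0, 0.669, 0.744, 0.0]
ft_force: [0.1, -0.5, 0.3]
opening: 0.0853
grasp_force: 0.0
```

Run:
```python
from h import *
img,d,T=wsnap();s=state();print(s['t'],s['tool_pos'],s['opening'])
wfind(['glass_0_center'],T,[.031])
for r in trace('glass_0_center','wrist')[:5]:
    v,u=np.nonzero(r['pixels']);print(round(r['confidence'],2),r['xy'],u.min(),u.max(),v.min(),v.max(),r['pixels'].sum())
for P in((.4185,.124,0.002),(.4185,.124,.062),(.445,.029,.002),(.445,.029,.062)): print(wpix(T,P))
t,_=snapshot('top')
save(np.vstack([cv2.resize(img[100:420,150:470],(400,400)),cv2.resize(t[240:300,390:500],(400,200),interpolation=cv2.INTER_CUBIC)]),'w13.png')
plan([.4185,.124,.028],.1)
```

```text
27.75 [0.42208584 0.11075183 0.21585038] 0.0856295507755897
glass_0_center 0.88 [334. 295.] [0.4432 0.028  0.031 ]
0.98 [334.4, 300.4] 309 366 265 333 3039
[319.11120877 191.07692825]
[318.70097414 204.95965637]
[334.69061247 282.1148341 ]
[336.85820174 309.7860735 ]
delta [ 14.4  -2.4 187.5] turn 0.003 rows 5
```

View pics/w13.png

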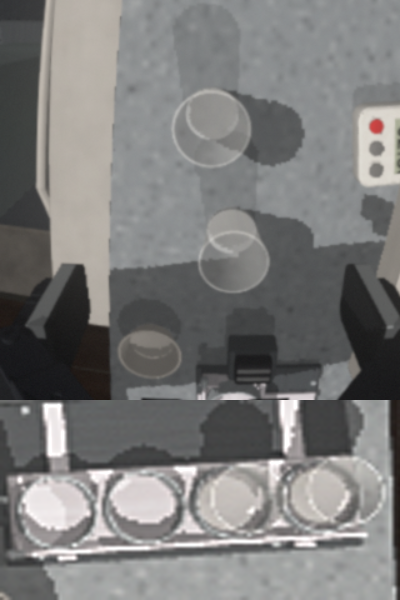

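>>> {"op": "send_rows", "data": {"increments": [{"delta_pos": [8, -1, 20], "turn": 0}, {"delta_pos": [14.5, -2, 55], "turn": 0}, {"delta_pos": [14.5, -2, 95], "turn": 0}, {"delta_pos": [14.5, -2, 130], "turn": 0}, {"delta_pos": [14.5, -2, 160], "turn": 0}, {"delta_pos": [14.5, -2, 178], "turn": 0}, {"delta_pos": [14.5, -2, 187], "turn": 0}, {"delta_pos": [14.5, -2, 187], "turn": 0}, {"delta_pos": [14.5, -2, 187], "turn": 0}]}}

```text
t: 28.65
tool_pos: [0.4191, 0.1247, 0.0291]
tool_rot: [0.0, 0.67, 0.743, 0.0]
ft_force: [0.7, -0.5, 1.1]
opening: 0.0852
grasp_force: 0.0
```

>>> {"op": "send_rows", "data": {"increments": [{"delta_pos": [0, 0, 0], "turn": 0}, {"delta_pos": [0, 0, 0], "turn": 0}, {"delta_pos": [0, 0, 0], "turn": 0}, {"delta_pos": [0, 0, 0], "turn": 0}, {"delta_pos": [0, 0, 0], "turn": 0}, {"delta_pos": [0, 0, 0], "turn": 0}, {"delta_pos": [0, 0, 0], "turn": 0}, {"delta_pos": [0, 0, 0], "turn": 0}], "claw": 0}}

```text
t: 29.32
tool_pos: [0.4193, 0.1252, 0.0297]
tool_rot: [0.0, 0.669, 0.743, 0.001]
ft_force: [-2.9, -0.3, 9.1]
opening: 0.0503
grasp_force: 34.9
```

Run:
```python
from h import *
s=state();print(s['t'],s['tool_pos'],s['ft_force'],s['opening'])
plan([.4765,-.2185,.08],.1)
```

```text
29.3167 [0.41927625 0.1252335  0.02970211] [-2.92745589 -0.33699113  9.13412161] 0.05031095877933683
delta [-347.8   21.3  -50.3] turn 0.004 rows 9
```

>>> {"op": "send_rows", "data": {"increments": [{"delta_pos": [0, 0, -10], "turn": 0}, {"delta_pos": [0, 0, -35], "turn": 0}, {"delta_pos": [0, 0, -70], "turn": 0}, {"delta_pos": [0, 1, -105], "turn": 0}, {"delta_pos": [-25, 2, -130], "turn": 0}, {"delta_pos": [-60, 4, -140], "turn": 0}, {"delta_pos": [-98, 6, -140], "turn": 0}, {"delta_pos": [-136, 8, -140], "turn": 0}, {"delta_pos": [-174, 11, -140], "turn": 0}, {"delta_pos": [-212, 13, -140], "turn": 0}]}}

```text
t: 30.15
tool_pos: [0.4535, -0.0863, 0.1696]
tool_rot: [0.001, 0.669, 0.743, 0.0]
ft_force: [0.7, 1.6, 0.4]
opening: 0.0501
grasp_force: 36.7
```

>>> {"op": "send_rows", "data": {"increments": [{"delta_pos": [-38, 2, 0], "turn": 0}, {"delta_pos": [-76, 4, 0], "turn": 0}, {"delta_pos": [-110, 6, 10], "turn": 0}, {"delta_pos": [-130, 8, 30], "turn": 0}, {"delta_pos": [-136, 8, 55], "turn": 0}, {"delta_pos": [-136, 8, 78], "turn": 0}, {"delta_pos": [-136, 8, 90], "turn": 0}, {"delta_pos": [-136, 8, 90], "turn": 0}, {"delta_pos": [-136, 8, 90], "turn": 0}]}}

```text
t: 30.9
tool_pos: [0.4758, -0.2187, 0.0791]
tool_rot: [-0.0, 0.669, 0.743, 0.0]
ft_force: [0.2, 0.3, -0.6]
opening: 0.0501
grasp_force: 36.7
```

Run:
```python
from h import *
ringview('w14.png',(.476,-.2187))
```

```text
30.95 [ 0.47624372 -0.21883196  0.07997056] 0.050248544356193144
[200. 406. 326. 514.]
[222. 387. 375. 524.]
```

View pics/w14.png

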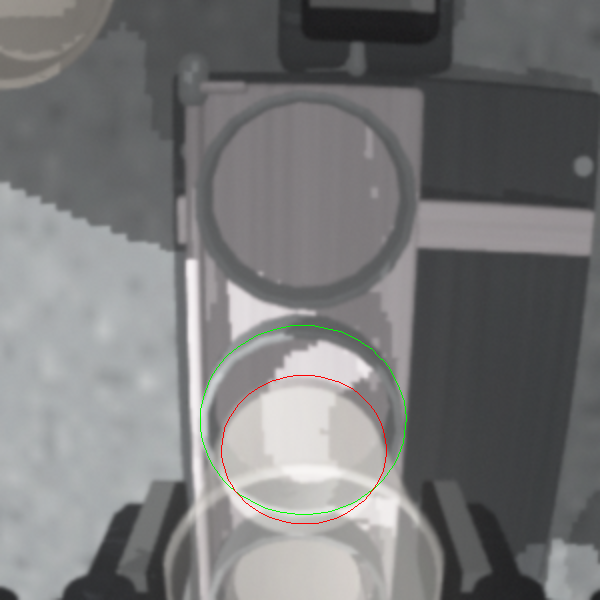

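>>> {"op": "send_rows", "data": {"increments": [{"delta_pos": [-1, 0, 8], "turn": 0}, {"delta_pos": [-1, 0, 15], "turn": 0}, {"delta_pos": [-1, 0, 21], "turn": 0}, {"delta_pos": [-1, 0, 26], "turn": 0}, {"delta_pos": [-1, 0, 30], "turn": 0}, {"delta_pos": [-1, 0, 32], "turn": 0}, {"delta_pos": [-1, 0, 33], "turn": 0}, {"delta_pos": [-1, 0, 33], "turn": 0}]}}

```text
t: 31.62
tool_pos: [0.4761, -0.2201, 0.0458]
tool_rot: [0.0, 0.669, 0.743, 0.0]
ft_force: [-1.1, -0.6, 3.5]
opening: 0.0503
grasp_force: 36.9
```

>>> {"op": "send_rows", "data": {"increments": [{"delta_pos": [0, 0, -0.5], "turn": 0}, {"delta_pos": [0, 0, -0.5], "turn": 0}, {"delta_pos": [0, 0, -0.5], "turn": 0}, {"delta_pos": [0, 0, -0.5], "turn": 0}, {"delta_pos": [0, 0, -0.5], "turn": 0}, {"delta_pos": [0, 0, -0.5], "turn": 0}, {"delta_pos": [0, 0, -0.5], "turn": 0}], "claw": 100}}

```text
t: 32.2
tool_pos: [0.4757, -0.2199, 0.0458]
tool_rot: [-0.0, 0.669, 0.743, -0.0]
ft_force: [-0.6, -0.6, 0.3]
opening: 0.0852
grasp_force: 0.0
```

>>> {"op": "send_rows", "data": {"increments": [{"delta_pos": [0, 0, -10], "turn": 0}, {"delta_pos": [0, 0, -40], "turn": 0}, {"delta_pos": [0, 0, -75], "turn": 0}, {"delta_pos": [0, 0, -110], "turn": 0}, {"delta_pos": [30, -1, -140], "turn": 0}, {"delta_pos": [65, -2, -160], "turn": 0}, {"delta_pos": [105, -4, -170], "turn": 0}, {"delta_pos": [145, -6, -170], "turn": 0}, {"delta_pos": [185, -8, -170], "turn": 0}, {"delta_pos": [220, -9, -170], "turn": 0}]}}

```text
t: 33.03
tool_pos: [0.4431, -0.0001, 0.2171]
tool_rot: [0.001, 0.669, 0.743, 0.001]
ft_force: [0.3, -0.1, 1.0]
opening: 0.0855
grasp_force: 0.0
```

>>> {"op": "send_rows", "data": {"increments": [{"delta_pos": [20, 0, 0], "turn": 0}, {"delta_pos": [25, 0, 0], "turn": 0}, {"delta_pos": [25, 0, 0], "turn": 0}, {"delta_pos": [25, 0, 0], "turn": 0}]}}

```text
t: 33.37
tool_pos: [0.4414, 0.0225, 0.2163]
tool_rot: [0.0, 0.669, 0.743, 0.0]
ft_force: [0.0, -0.4, 0.4]
opening: 0.0852
grasp_force: 0.0
```

Run:
```python
from h import *
img,d,T=wsnap('w15.png');s=state();print(s['t'],s['tool_pos'],s['opening'])
wfind(['glass_0_center'],T,[.031])
for r in trace('glass_0_center','wrist')[:5]:
    v,u=np.nonzero(r['pixels']);print(round(r['confidence'],2),r['xy'],u.min(),u.max(),v.min(),v.max(),r['pixels'].sum())
for P in((.445,.029,.002),(.445,.029,.031),(.445,.029,.062)): print(wpix(T,P))
g=cv2.medianBlur(cv2.cvtColor(img,cv2.COLOR_RGB2GRAY),3)
c=cv2.HoughCircles(g[100:330,230:420],cv2.HOUGH_GRADIENT,1.2,8,param1=80,param2=22,minRadius=16,maxRadius=36)
if c is not None: print(np.round(c[0][:6]+[230,100,0]))
snapshot('top')
for r in landmark_of('glass_0_center','top'): print(round(r['confidence'],2),np.round(r['xy']),np.round(world('top',*r['xy'],z=.031),3))
plan([.445,.029,.028],.1)
```

```text
33.4167 [0.4415068  0.02211362 0.21609555] 0.08528168315789814
glass_0_center 0.74 [326. 205.] [0.4453 0.0287 0.031 ]
glass_0_center 0.51 [304. 419.] [ 0.447  -0.2369  0.031 ]
0.79 [325.9, 211.1] 295 356 179 242 3062
0.38 [255.1, 314.6] 226 283 292 341 2242
[325.56552009 197.6916312 ]
[325.91589828 204.32958615]
[326.35991377 212.77792384]
[[325. 212.  31.]
 [325. 198.  22.]
 [370. 213.  27.]
 [251. 327.  34.]
 [257. 319.  25.]]
0.61 [384. 308.] [ 0.379 -0.103  0.031]
delta [  6.6   4.3 187.8] turn 0.003 rows 5
```

>>> {"op": "send_rows", "data": {"increments": [{"delta_pos": [4, 2, 20], "turn": 0}, {"delta_pos": [6.5, 4, 55], "turn": 0}, {"delta_pos": [6.5, 4, 95], "turn": 0}, {"delta_pos": [6.5, 4, 130], "turn": 0}, {"delta_pos": [6.5, 4, 160], "turn": 0}, {"delta_pos": [6.5, 4, 178], "turn": 0}, {"delta_pos": [6.5, 4, 187], "turn": 0}, {"delta_pos": [6.5, 4, 187], "turn": 0}, {"delta_pos": [6.5, 4, 187], "turn": 0}]}}

```text
t: 34.37
tool_pos: [0.4451, 0.0295, 0.0296]
tool_rot: [0.0, 0.67, 0.743, 0.0]
ft_force: [0.8, -0.4, 1.1]
opening: 0.0854
grasp_force: 0.0
```

>>> {"op": "send_rows", "data": {"increments": [{"delta_pos": [0, 0, 0], "turn": 0}, {"delta_pos": [0, 0, 0], "turn": 0}, {"delta_pos": [0, 0, 0], "turn": 0}, {"delta_pos": [0, 0, 0], "turn": 0}, {"delta_pos": [0, 0, 0], "turn": 0}, {"delta_pos": [0, 0, 0], "turn": 0}, {"delta_pos": [0, 0, 0], "turn": 0}, {"delta_pos": [0, 0, 0], "turn": 0}], "claw": 0}}

```text
t: 35.03
tool_pos: [0.4454, 0.0297, 0.0302]
tool_rot: [0.001, 0.669, 0.743, 0.001]
ft_force: [-2.5, -0.6, 8.5]
opening: 0.0503
grasp_force: 34.9
```

Run:
```python
from h import *
s=state();print(s['t'],s['tool_pos'],s['ft_force'],s['opening'])
plan([.470,-.158,.08],.1)
```

```text
35.0333 [0.44535862 0.02974681 0.03021513] [-2.46462012 -0.62993082  8.51989711] 0.050290347292241966
delta [-189.3    5.1  -49.7] turn 0.004 rows 5
```

>>> {"op": "send_rows", "data": {"increments": [{"delta_pos": [0, 0, -10], "turn": 0}, {"delta_pos": [0, 0, -35], "turn": 0}, {"delta_pos": [0, 0, -70], "turn": 0}, {"delta_pos": [0, 1, -105], "turn": 0}, {"delta_pos": [-25, 1, -130], "turn": 0}, {"delta_pos": [-60, 2, -140], "turn": 0}, {"delta_pos": [-98, 3, -140], "turn": 0}, {"delta_pos": [-136, 4, -140], "turn": 0}, {"delta_pos": [-170, 5, -140], "turn": 0}, {"delta_pos": [-189, 5, -140], "turn": 0}]}}

```text
t: 35.87
tool_pos: [0.4692, -0.1608, 0.1698]
tool_rot: [0.001, 0.67, 0.742, -0.0]
ft_force: [0.3, 1.2, -1.4]
opening: 0.0502
grasp_force: 36.7
```

>>> {"op": "send_rows", "data": {"increments": [{"delta_pos": [0, 0, 10], "turn": 0}, {"delta_pos": [0, 0, 35], "turn": 0}, {"delta_pos": [0, 0, 60], "turn": 0}, {"delta_pos": [0, 0, 80], "turn": 0}, {"delta_pos": [0, 0, 90], "turn": 0}, {"delta_pos": [0, 0, 90], "turn": 0}, {"delta_pos": [0, 0, 90], "turn": 0}]}}

```text
t: 36.45
tool_pos: [0.4695, -0.1575, 0.0796]
tool_rot: [0.0, 0.669, 0.743, 0.0]
ft_force: [0.2, -0.1, -0.6]
opening: 0.0503
grasp_force: 36.7
```

Run:
```python
from h import *
img,d,T=wsnap('w16.png');TT=toolT();s=state();print(s['t'],s['tool_pos'],s['opening'])
def ell(P,r):
    a=np.array([wpix(T,P+np.array([r*np.cos(k),r*np.sin(k),0])) for k in np.linspace(0,6.28,72)]);return a
e=cv2.Canny(img,40,100)
dt=cv2.distanceTransform(255-e,cv2.DIST_L2,3)
# best shift of collar-top outlines (visible upper arc) and of the foot outline
for nm,P0,rs in(('ring',np.array([.470,-.158,.034]),(.0285,.026)),('foot',TT[:3,3]-[0,0,.0290],(.021,))):
    best=[]
    for dx in np.arange(-6,6.1,1):
        for dy in np.arange(-6,6.1,1):
            c=0
            for r in rs:
                a=ell(P0+np.array([dx,dy,0])/1000,r);a=a[(a[:,1]<np.median(a[:,1])+4)] if nm=='ring' else a
                c+=np.minimum(dt[a[:,1].round().astype(int),a[:,0].round().astype(int)],4).mean()
            best.append((c,dx,dy))
    print(nm,P0,sorted(best)[:5])
```

```text
36.5 [ 0.46983562 -0.15770535  0.08027412] 0.05045712650434269Traceback (most recent call last):
  File "<stdin>", line 14, in <module>
  File "<stdin>", line 4, in ell
  File "h.py", line 29, in wpix
    c=get_calibration('wrist');f=240/np.tan(np.radians(c['vfov'])/2)
ValueError: time passes only in moves, steps and waits
```

>>> {"op": "send_rows", "data": {"increments": [{"delta_pos": [0, 0, 8], "turn": 0}, {"delta_pos": [0, 0, 15], "turn": 0}, {"delta_pos": [0, 0, 21], "turn": 0}, {"delta_pos": [0, 0, 26], "turn": 0}, {"delta_pos": [0, 0, 30], "turn": 0}, {"delta_pos": [0, 0, 32], "turn": 0}, {"delta_pos": [0, 0, 33], "turn": 0}, {"delta_pos": [0, 0, 33], "turn": 0}]}}

```text
t: 37.17
tool_pos: [0.4696, -0.1579, 0.0463]
tool_rot: [0.0, 0.669, 0.743, 0.0]
ft_force: [-1.1, -0.1, 3.1]
opening: 0.0502
grasp_force: 37.0
```

>>> {"op": "send_rows", "data": {"increments": [{"delta_pos": [0, 0, -0.5], "turn": 0}, {"delta_pos": [0, 0, -0.5], "turn": 0}, {"delta_pos": [0, 0, -0.5], "turn": 0}, {"delta_pos": [0, 0, -0.5], "turn": 0}, {"delta_pos": [0, 0, -0.5], "turn": 0}, {"delta_pos": [0, 0, -0.5], "turn": 0}, {"delta_pos": [0, 0, -0.5], "turn": 0}], "claw": 100}}

```text
t: 37.75
tool_pos: [0.4693, -0.1577, 0.0463]
tool_rot: [-0.0, 0.669, 0.743, -0.0]
ft_force: [0.4, 0.2, 0.8]
opening: 0.0854
grasp_force: 0.0
```

>>> {"op": "send_rows", "data": {"increments": [{"delta_pos": [0, 0, -10], "turn": 0}, {"delta_pos": [0, 0, -40], "turn": 0}, {"delta_pos": [0, 0, -75], "turn": 0}, {"delta_pos": [0, 0, -110], "turn": 0}, {"delta_pos": [0, -20, -140], "turn": 0}, {"delta_pos": [0, -55, -165], "turn": 0}, {"delta_pos": [0, -70, -170], "turn": 0}, {"delta_pos": [0, -70, -170], "turn": 0}]}}

```text
t: 38.42
tool_pos: [0.3982, -0.1655, 0.22]
tool_rot: [0.002, 0.67, 0.743, 0.001]
ft_force: [-0.2, 0.3, -0.2]
opening: 0.0856
grasp_force: 0.0
```

Run:
```python
from h import *
img,d,T=wsnap();s=state();print(s['t'],s['tool_pos'],s['q'])
wfind(['ring_0','glass_0_center','shuttle_front'],T,[.016,.047,.02])
for c in('top','scene'):
  img,d=snapshot(c);save(img,c+'4.png')
  for n,z in (('glass_0_center',.047),('shuttle_front',.02),('jigger_a_center',.049),('tamper_center',.053),('basket_center',.011),('bell_top',.0535)):
    for r in landmark_of(n,c): print(c,n,round(r['confidence'],2),np.round(r['xy']),np.round(world(c,*r['xy'],z=z),3))
```

```text
38.4667 [ 0.39909897 -0.16529895  0.21846788] [-4.51695544e-01 -4.35088560e-01  1.94948640e+00 -6.03689249e-05
  1.62346195e+00 -5.54589149e-01]
ring_0 0.88 [381. 316.] [ 0.4757 -0.2793  0.016 ]
ring_0 0.64 [380. 363.] [ 0.4863 -0.3441  0.016 ]
ring_0 0.62 [393. 329.] [ 0.4921 -0.2961  0.016 ]
glass_0_center 0.75 [398. 214.] [ 0.4669 -0.1586  0.047 ]
glass_0_center 0.75 [392. 331.] [ 0.483  -0.2786  0.047 ]
shuttle_front 0.9 [360. 293.] [ 0.4486 -0.252   0.02  ]
top glass_0_center 0.79 [407. 275.] [ 0.463 -0.158  0.047]
top tamper_center 0.57 [486. 218.] [ 0.614 -0.358  0.053]
top basket_center 0.87 [386. 311.] [ 0.372 -0.11   0.011]
top bell_top 0.62 [417. 208.] [ 0.636 -0.183  0.054]
scene glass_0_center 0.86 [368. 301.] [ 0.471 -0.15   0.047]
scene shuttle_front 0.82 [394. 344.] [ 0.445 -0.251  0.02 ]
scene jigger_a_center 0.63 [208. 192.] [0.43  0.441 0.049]
scene tamper_center 0.91 [486. 320.] [ 0.61  -0.355  0.053]
scene basket_center 0.85 [326. 323.] [ 0.381 -0.11   0.011]
scene basket_center 0.52 [371. 316.] [ 0.47  -0.163  0.011]
scene basket_center 0.16 [395. 330.] [ 0.48  -0.225  0.011]
scene bell_top 0.54 [427. 269.] [ 0.637 -0.177  0.053]
```

Run:
```python
from h import *
plan([.414,-.255,.016],.1)
```

```text
delta [-91.    4.9 200.3] turn 0.004 rows 6
```

>>> {"op": "send_rows", "data": {"increments": [{"delta_pos": [-20, 1, 0], "turn": -0.12}, {"delta_pos": [-45, 2, 0], "turn": -0.24}, {"delta_pos": [-70, 4, 0], "turn": -0.36}, {"delta_pos": [-91, 5, 0], "turn": -0.48}, {"delta_pos": [-91, 5, 0], "turn": -0.6}, {"delta_pos": [-91, 5, 0], "turn": -0.72}, {"delta_pos": [-91, 5, 0], "turn": -0.84}, {"delta_pos": [-91, 5, 0], "turn": -0.96}, {"delta_pos": [-91, 5, 0], "turn": -1.08}, {"delta_pos": [-91, 5, 0], "turn": -1.2}], "claw": 0}}

```text
t: 40.15
tool_pos: [0.4141, -0.255, 0.2163]
tool_rot: [-0.0, 0.13, 0.992, 0.0]
ft_force: [-0.7, -0.4, -0.8]
opening: -0.0001
grasp_force: 0.0
```

>>> {"op": "send_rows", "data": {"increments": [{"delta_pos": [0, 0, 0], "turn": -0.12}, {"delta_pos": [0, 0, 0], "turn": -0.24}, {"delta_pos": [0, 0, 0], "turn": -0.36}, {"delta_pos": [0, 0, 20], "turn": -0.37}, {"delta_pos": [0, 0, 60], "turn": -0.37}, {"delta_pos": [0, 0, 100], "turn": -0.37}, {"delta_pos": [0, 0, 100], "turn": -0.37}]}}

```text
t: 40.73
tool_pos: [0.4115, -0.2532, 0.1093]
tool_rot: [-0.004, -0.052, 0.999, 0.003]
ft_force: [-0.8, 0.6, -2.7]
opening: 0.0001
grasp_force: 0.0
```

Run:
```python
from h import *
s=state();print(s['t'],s['tool_pos'],s['q'],s['ft_force'],s['opening']);print(toolT().round(3))
plan([.414,-.255,.016],.1+np.pi/2)
plan([.436,-.253,.016],.1+np.pi/2)
plan([.489,-.248,.016],.1+np.pi/2)
```

```text
40.7333 [ 0.41148901 -0.25322246  0.10927286] [-6.04449144e-01 -2.47712124e-01  1.98706457e+00 -8.52161430e-06
  1.41139893e+00 -2.27837625e+00] [-0.81149609  0.56837814 -2.68994751] 8.668409472506155e-05
[[-0.995 -0.103 -0.008  0.411]
 [-0.103  0.995  0.005 -0.253]
 [ 0.007  0.006 -1.     0.109]
 [ 0.     0.     0.     1.   ]]
delta [-3.  -2.6 93.2] turn 0.003 rows 3
delta [-25.1  -2.9  93.1] turn 0.003 rows 3
delta [-78.3  -3.3  92.7] turn 0.003 rows 3
```

>>> {"op": "send_rows", "data": {"increments": [{"delta_pos": [0, 0, 30], "turn": 0}, {"delta_pos": [0, 0, 65], "turn": 0}, {"delta_pos": [0, 0, 88], "turn": 0}, {"delta_pos": [0, 0, 97], "turn": 0}, {"delta_pos": [0, 0, 97], "turn": 0}, {"delta_pos": [0, 0, 97], "turn": 0}]}}

```text
t: 41.23
tool_pos: [0.4148, -0.2555, 0.0212]
tool_rot: [0.0, -0.052, 0.999, -0.0]
ft_force: [0.1, -0.1, 0.8]
opening: 0.0001
grasp_force: 0.0
```

>>> {"op": "send_rows", "data": {"increments": [{"delta_pos": [-8, 0, 0], "turn": 0}, {"delta_pos": [-14, 0, 0], "turn": 0}, {"delta_pos": [-20, 0, 0], "turn": 0}, {"delta_pos": [-25, 0, 0], "turn": 0}, {"delta_pos": [-30, 0, 0], "turn": 0}, {"delta_pos": [-35, 0, 0], "turn": 0}, {"delta_pos": [-35, 0, 0], "turn": 0}]}}

```text
t: 41.82
tool_pos: [0.4497, -0.2513, 0.0194]
tool_rot: [0.0, -0.052, 0.999, 0.0]
ft_force: [-1.8, -0.9, 1.6]
opening: 0.0001
grasp_force: 1.1
```

>>> {"op": "send_rows", "data": {"increments": [{"delta_pos": [-4, 0, 1], "turn": 0}, {"delta_pos": [-8, 0, 2], "turn": 0}, {"delta_pos": [-12, 0, 2], "turn": 0}, {"delta_pos": [-16, 0, 2], "turn": 0}, {"delta_pos": [-20, 0, 2], "turn": 0}, {"delta_pos": [-24, 0, 2], "turn": 0}, {"delta_pos": [-28, 0, 2], "turn": 0}, {"delta_pos": [-28, 0, 2], "turn": 0}]}}

```text
t: 42.48
tool_pos: [0.4772, -0.2485, 0.0171]
tool_rot: [-0.0, -0.052, 0.999, -0.0]
ft_force: [-3.4, -2.5, 0.3]
opening: -0.0003
grasp_force: 1.5
```

>>> {"op": "send_rows", "data": {"increments": [{"delta_pos": [-2, 0, 0], "turn": 0}, {"delta_pos": [-4, 0, 0], "turn": 0}, {"delta_pos": [-6, 0, 0], "turn": 0}, {"delta_pos": [-6, 0, 0], "turn": 0}]}}

```text
t: 42.82
tool_pos: [0.4829, -0.2479, 0.0172]
tool_rot: [-0.0, -0.052, 0.999, 0.0]
ft_force: [-2.2, -1.6, 0.2]
opening: 0.0003
grasp_force: 1.1
```

>>> {"op": "send_rows", "data": {"increments": [{"delta_pos": [-1.5, 0, 0], "turn": 0}, {"delta_pos": [-3, 0, 0], "turn": 0}, {"delta_pos": [-4.5, 0, 0], "turn": 0}, {"delta_pos": [-6, 0, 0], "turn": 0}, {"delta_pos": [-6, 0, 0], "turn": 0}]}}

```text
t: 43.23
tool_pos: [0.4878, -0.2474, 0.0171]
tool_rot: [-0.001, -0.052, 0.999, 0.0]
ft_force: [-12.1, -4.2, 3.2]
opening: 0.0
grasp_force: 6.1
```

>>> {"op": "send_rows", "data": {"increments": [{"delta_pos": [-1, 0, 0], "turn": 0}, {"delta_pos": [-2, 0, 0], "turn": 0}, {"delta_pos": [-2, 0, 0], "turn": 0}]}}

```text
t: 43.48
tool_pos: [0.4882, -0.2474, 0.017]
tool_rot: [-0.003, -0.052, 0.999, 0.0]
ft_force: [-28.3, -5.1, 12.7]
opening: -0.0002
grasp_force: 14.5
```

>>> {"op": "send_rows", "data": {"increments": [{"delta_pos": [4, 0, 0], "turn": 0}, {"delta_pos": [8, 0, 0], "turn": 0}, {"delta_pos": [14, 0, 0], "turn": 0}, {"delta_pos": [25, 0, 0], "turn": 0}, {"delta_pos": [50, 0, -10], "turn": 0}, {"delta_pos": [70, 0, -40], "turn": 0}, {"delta_pos": [75, 0, -80], "turn": 0}, {"delta_pos": [75, 0, -120], "turn": 0}, {"delta_pos": [75, 0, -160], "turn": 0}, {"delta_pos": [75, 0, -190], "turn": 0}]}}

```text
t: 44.32
tool_pos: [0.4156, -0.2548, 0.211]
tool_rot: [0.001, -0.052, 0.999, -0.001]
ft_force: [0.0, 0.5, 0.2]
opening: 0.0001
grasp_force: 0.0
```

Run:
```python
from h import *
s=state();print(s['t'],s['tool_pos'])
for c in('top','scene'):
  img,d=snapshot(c);save(img,c+'5.png')
  for n,z in (('ring_0',.016),('glass_0_center',.047),('shuttle_front',.02),('bell_top',.0535)):
    for r in landmark_of(n,c): print(c,n,round(r['confidence'],2),np.round(r['xy']),np.round(world(c,*r['xy'],z=z),3))
```

```text
44.3167 [ 0.41562064 -0.25475832  0.21104822]
top ring_0 0.81 [450. 251.] [ 0.53  -0.275  0.016]
top ring_0 0.66 [426. 254.] [ 0.52  -0.214  0.016]
top ring_0 0.57 [405. 255.] [ 0.517 -0.158  0.016]
top glass_0_center 0.7 [405. 255.] [ 0.513 -0.154  0.047]
top glass_0_center 0.66 [431. 253.] [ 0.522 -0.22   0.047]
top glass_0_center 0.48 [165. 280.] [0.438 0.452 0.047]
top shuttle_front 0.95 [443. 264.] [ 0.497 -0.255  0.02 ]
top bell_top 0.57 [412. 208.] [ 0.635 -0.17   0.054]
scene ring_0 0.95 [454. 349.] [ 0.53  -0.342  0.016]
scene ring_0 0.87 [429. 329.] [ 0.532 -0.275  0.016]
scene ring_0 0.78 [385. 302.] [ 0.519 -0.158  0.016]
scene ring_0 0.69 [406. 316.] [ 0.523 -0.218  0.016]
scene glass_0_center 0.95 [383. 293.] [ 0.514 -0.155  0.047]
scene shuttle_front 0.98 [411. 332.] [ 0.495 -0.254  0.02 ]
```

Run:
```python
from h import *
for c in('top','scene'):
    img,d=snapshot(c);v,u=np.nonzero(d>0);P=world(c,u,v,d=d[v,u])
    rr=np.hypot(P[:,0]-.636,P[:,1]+.176)
    b=(rr<.03)&(P[:,2]>.045)&(P[:,2]<.07);print(c,'button',b.sum(),P[b].mean(0).round(4),P[b].min(0).round(3),P[b].max(0).round(3))
    o=(rr<.11)&(P[:,2]>.06)&(P[:,2]<.4)
    for k in range(0,12):
        a=np.degrees(np.arctan2(P[:,1]+.176,P[:,0]-.636))%360;m=o&(a//30==k)
        if m.sum(): print(k*30,m.sum(),'rmin',rr[m].min().round(3),'z',P[m,2].min().round(3),P[m,2].max().round(3))
plan([.636,-.176,.15],.1+np.pi/2)
```

```text
top button 48 [ 0.6368 -0.1695  0.0522] [ 0.627 -0.179  0.047] [ 0.647 -0.161  0.058]
150 45 rmin 0.096 z 0.06 0.081
180 39 rmin 0.095 z 0.061 0.081
270 6 rmin 0.099 z 0.075 0.092
300 16 rmin 0.094 z 0.064 0.095<stdin>:5: RuntimeWarning: Mean of empty slice.
  ret = um.true_divide(
Traceback (most recent call last):
ValueError: zero-size array to reduction operation minimum which has no identity
```

>>> {"op": "send_rows", "data": {"increments": [{"delta_pos": [-20, 5, 0], "turn": 0}, {"delta_pos": [-55, 15, 0], "turn": 0}, {"delta_pos": [-90, 24, 0], "turn": 0}, {"delta_pos": [-125, 33, 0], "turn": 0}, {"delta_pos": [-160, 42, 0], "turn": 0}, {"delta_pos": [-195, 52, 0], "turn": 0}, {"delta_pos": [-220, 58, 10], "turn": 0}, {"delta_pos": [-229, 60.5, 40], "turn": 0}, {"delta_pos": [-229, 60.5, 70], "turn": 0}, {"delta_pos": [-229, 60.5, 100], "turn": 0}]}}

```text
t: 45.75
tool_pos: [0.6381, -0.1704, 0.1054]
tool_rot: [-0.0, -0.052, 0.999, 0.0]
ft_force: [-0.0, 0.2, -0.2]
opening: 0.0
grasp_force: 0.0
```

>>> {"op": "send_rows", "data": {"increments": [{"delta_pos": [0, 0, 20], "turn": 0}, {"delta_pos": [0, 0, 35], "turn": 0}, {"delta_pos": [0, 0, 45], "turn": 0}, {"delta_pos": [0, 0, 50], "turn": 0}, {"delta_pos": [0, 0, 50], "turn": 0}, {"delta_pos": [0, 0, 50], "turn": 0}]}}

```text
t: 46.25
tool_pos: [0.6381, -0.1712, 0.0584]
tool_rot: [0.001, -0.052, 0.999, -0.0]
ft_force: [0.1, 0.4, -0.5]
opening: 0.0
grasp_force: 0.0
```

>>> {"op": "send_rows", "data": {"increments": [{"delta_pos": [0, 0, 4], "turn": 0}, {"delta_pos": [0, 0, 7], "turn": 0}, {"delta_pos": [0, 0, 10], "turn": 0}, {"delta_pos": [0, 0, 12.5], "turn": 0}, {"delta_pos": [0, 0, 12.5], "turn": 0}]}}

```text
t: 46.67
tool_pos: [0.6384, -0.1713, 0.0461]
tool_rot: [0.001, -0.052, 0.999, -0.0]
ft_force: [-0.5, -0.1, 8.2]
opening: 0.0003
grasp_force: 3.9
```

>>> {"op": "send_rows", "data": {"increments": [{"delta_pos": [0, 0, 1], "turn": 0}, {"delta_pos": [0, 0, 1], "turn": 0}, {"delta_pos": [0, 0, 1], "turn": 0}]}}

```text
t: 46.92
tool_pos: [0.6386, -0.1713, 0.0459]
tool_rot: [0.001, -0.052, 0.999, -0.0]
ft_force: [-2.1, 0.4, 17.1]
opening: -0.0003
grasp_force: 8.2
```

>>> {"op": "send_rows", "data": {"increments": [{"delta_pos": [0, 0, -8], "turn": 0}, {"delta_pos": [0, 0, -25], "turn": 0}, {"delta_pos": [0, 0, -60], "turn": 0}, {"delta_pos": [0, 0, -100], "turn": 0}, {"delta_pos": [0, 0, -140], "turn": 0}, {"delta_pos": [20, -5, -165], "turn": 0}, {"delta_pos": [55, -15, -170], "turn": 0}, {"delta_pos": [95, -25, -170], "turn": 0}, {"delta_pos": [135, -35, -170], "turn": 0}, {"delta_pos": [170, -45, -170], "turn": 0}]}}

```text
t: 47.75
tool_pos: [0.471, -0.2334, 0.2136]
tool_rot: [-0.0, -0.052, 0.999, -0.0]
ft_force: [-1.0, -1.4, 0.2]
opening: 0.0002
grasp_force: 0.0
```

>>> {"op": "send_rows", "data": {"increments": [{"delta_pos": [35, 35, 0], "turn": 0}, {"delta_pos": [50, 70, 0], "turn": 0}, {"delta_pos": [50, 105, 0], "turn": 0}, {"delta_pos": [50, 140, 0], "turn": 0}, {"delta_pos": [50, 160, 0], "turn": 0}, {"delta_pos": [50, 160, 0], "turn": 0}]}}

```text
t: 48.25
tool_pos: [0.4063, -0.0765, 0.2141]
tool_rot: [0.001, -0.053, 0.999, 0.0]
ft_force: [0.2, -1.3, 0.4]
opening: 0.0001
grasp_force: 0.0
```

Run:
```python
from h import *
s=state();print(s['t'],s['tool_pos'])
for c in('top','scene'):
  img,d=snapshot(c);save(img,c+'6.png')
  for n,z in (('ring_0',.016),('glass_0_center',.047),('shuttle_front',.02),('bell_top',.0535),('tamper_center',.053),('basket_center',.011),('jigger_a_center',.049)):
    for r in landmark_of(n,c): print(c,n,round(r['confidence'],2),np.round(world(c,*r['xy'],z=z),3))
  v,u=np.nonzero(d>0);P=world(c,u,v,d=d[v,u])
  for k in range(4):
    x,y=.536-.006*k,-.337+.0617*k
    m=(np.hypot(P[:,0]-x,P[:,1]-y)<.031)&(P[:,2]>.04)&(P[:,2]<.1);print('ring',k,m.sum(),P[m,2].max().round(3) if m.any() else None, P[m&(P[:,2]>.06)].mean(0).round(3) if m.any() else None)
  m=(np.hypot(P[:,0]-.431,P[:,1]-.456)<.05)&(P[:,2]>.06);print('jig',m.sum(),P[m].mean(0) if m.any() else None)
```

```text
48.25 [ 0.40633867 -0.07649362  0.21412009]
top ring_0 0.94 [ 0.541 -0.343  0.016]
top ring_0 0.91 [ 0.518 -0.149  0.016]
top ring_0 0.82 [ 0.53  -0.218  0.016]
top ring_0 0.67 [ 0.53  -0.275  0.016]
top glass_0_center 0.7 [ 0.511 -0.154  0.047]
top shuttle_front 0.74 [ 0.496 -0.251  0.02 ]
top shuttle_front 0.42 [ 0.527 -0.222  0.02 ]
top bell_top 0.45 [ 0.635 -0.173  0.054]
top tamper_center 0.69 [ 0.533 -0.328  0.053]
top basket_center 0.46 [ 0.526 -0.21   0.011]
top jigger_a_center 0.66 [ 0.513 -0.146  0.049]
ring 0 240 0.082 [ 0.536 -0.343  0.072]
ring 1 213 0.081 [ 0.529 -0.278  0.073]
ring 2 189 0.082 [ 0.525 -0.221  0.073]
ring 3 143 0.082 [ 0.525 -0.161  0.073]
jig 173 [0.42957772 0.46140519 0.08108075]
scene ring_0 0.96 [ 0.512 -0.16   0.016]
scene ring_0 0.89 [ 0.534 -0.271  0.016]
scene ring_0 0.88 [ 0.52  -0.221  0.016]
scene ring_0 0.86 [ 0.536 -0.343  0.016]
scene glass_0_center 0.69 [0.434 0.454 0.047]
scene glass_0_center 0.58 [ 0.523 -0.15   0.047]
scene bell_top 0.54 [ 0.633 -0.174  0.053]
scene tamper_center 0.97 [ 0.608 -0.36   0.053]
scene basket_center 0.91 [ 0.375 -0.098  0.011]
scene basket_center 0.37 [ 0.536 -0.34   0.011]
scene jigger_a_center 0.45 [0.403 0.385 0.049]
ring 0 604 0.081 [ 0.537 -0.338  0.07 ]
ring 1 565 0.081 [ 0.53  -0.273  0.07 ]
ring 2 525 0.081 [ 0.525 -0.214  0.07 ]
ring 3 509 0.081 [ 0.518 -0.154  0.07 ]
jig 108 [0.42852693 0.4466745  0.07915481]
```

```bash
python3 -c "
from bench import *
print(job_done())"
```

```text
the job is handed in; nothing more can be done
None
```

The job is handed in: the jigger stands in the tray, all four glasses stand in their rings with the shuttle held home by the catch, and the bell was pressed to its stop and let up, with the tamper and basket left alone; I went over two limits, viewing 15 pictures instead of 14 and lightly touching the coffee machine's edge (12 N) while picking up the glass that got knocked aside.

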